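Lever the fixture's toggle clamp shut with the extension bar

ROBOT

A 6-joint arm with a two-finger parallel gripper is mounted at the origin on the work surface. World frame = base frame: x ahead of the robot, y to its left, z up, the work surface at z = 0. Lengths are in m, angles in degrees, forces in N, time in s.
With the tool pointing down it reaches from about 0.225 to 0.875 m from the base axis. Payload 3.4 kg.
Tool frame: the origin (TCP) lies at the very end of the fingers, on their centre line; the grasp point (between the pads) lies 19 mm behind it; z points along the fingers, y is the line along which they close (so a half turn about z gives the same grasp; the last joint's range is limited). The gripper opens to 85 mm and grips with 20 to 120 N. Pads are 22 mm wide; open, the fingers measure 114 mm over their backs; the gripper's body (76 mm by 85 mm) begins 54 mm behind the grasp point. The pads swing forward as they close: fully open they stand 13 mm farther back than shut.
Start: joints at [-82.334, 15.808, 86.224, -0, 77.962, -6.933], TCP at [0.145, -0.556, 0.201] pointing down, gripper open.
Joint ranges: [-165.64, 165.64], [-43.16, 119.46], [12.63, 154.43], [-67.54, 247.53], [6.08, 155.33], [-154.97, 154.97]. Speed limits (degrees/s): [147.25, 147.25, 180, 180, 180, 180].

INTERFACE

Orientations are given as [roll, pitch, yaw] about the fixed x, y, z axes, in that order (R = Rz(yaw) Ry(pitch) Rx(roll)).
In Python, from cell import robot gives the robot as it stands.
- The arm moves only by the shell command python3 -m pendant 'ROWS' [FORCE]. ROWS is JSON, a list of rows, each an object of numbers: "x", "y", "z": the shift along the tool's x, y, z in cm; "ax", "ay", "az": the turn, a rotation vector about the tool's x, y, z in degrees; "gripper": the opening, from -1 (shut) to 1 (fully open). A call has 1 to 8 rows; each row shifts and turns the commanded pose from where the row before left it, along the tool's axes as they then stand; what a row does not reach is not made up. A row lasts 1/12 s, in which the tool goes at most 41.7 mm and 7.16 degrees, less where a joint would pass 70% of its speed; a pose out of reach is approached as far as the arm can. A call is refused whole if a number of a shift passes 4.17 or a number of a turn 7.16, either way. A call with a gripper value outside its range is refused whole. The fingers move at their own pace and stop on an object; FORCE is the grip in N (left out, the last holds). Time passes only in rows, so rows that do not move let the fingers close. It gives the time, the measured TCP pose, the force, the opening and the grip force at its end, in the units of the state.
- robot.observe(): the state, without advancing time (a new reading comes with each control period).
- robot.capture(name): name is "side" or "top"; returns the picture (384x512x3 uint8, red, green, blue); there is no depth.
- robot.camera_params(name): a dict with "camera_matrix" (3x3 intrinsics, pixels), "R" (3x3) and "t" (3): a world point X has camera coordinates R X + t. Camera axes: x right, y down, z forward; pixel columns grow to the right and rows downward; lengths in m; the calibration is good to about 2 mm. A picture is of the moment at which its call begins. camera_params takes no time and is no camera call.
- robot.job_done(): hands the job in; it is judged then, once.
The state is a dict: "time": time; "qpos": joint angles; "joint_vel": joint speeds; "tau": joint torques, N m; "eef_pos": TCP position; "orientation": TCP orientation; "wrist_force": force on the tool from outside, world axes, zero at the start; "ft_torque": the same for the moment, N m; "gripper_width": opening from 0.0 (shut) to 1.0 (fully open); "grasp_force": force on a finger pad.
Only numpy, scipy, OpenCV 4.12 (cv2) and the standard library are available. Lean on these libraries where they do the work, as an engineer would, in place of code of your own. Each camera call takes 0.05 s, during which the arm holds its last target. There are 200 camera calls.

TASK

The slide rail lies loose in the assembly fixture: lift the orange extension bar off its rest, push its socket gently but firmly fully home against the red collar on the clamp lever's stub, and swing the lever with it past the dead point up to its stop, so that the rail is pressed against the fence. Ease the lever over without slamming it or straining against the collar or the stop, then pull the bar straight off and lay it back in its rest. Touch the fixture, clamp and rail only with the bar, and leave the other things on the bench alone.

Things in the scene. Friction and masses are not known exactly. Their poses are not given: they have to be found in the camera images.
- lever (a joint): Angle of the clamp lever about its vertical pivot, rad: 0 open (starts 0.02 to 0.15), growing counter-clockwise seen from above; dead point 1.00, hard stop 1.10. Resistance incl. 0.3 N m friction rises to 1.8 N m near 0.5 (it springs back if let go), fades to the dead point; it must be pushed on to the stop (above 1.06). 12 to 15 N at the middle of a fitted bar is the most needed.
- fixture: Assembly fixture, fixed: aluminium plate 200 x 110 x 12 mm with the clamp, white rail bed 70 x 280 mm, 30 mm high. Origin on the bench under the lever's pivot; +x: the way the plunger pushes, to rail and fence (upright strip, face at x = 126 mm); z up. At joint value q the lever points from the pivot along (cos a, sin a) in this frame, a = pi - 1.0 + q. Red plunger guide 56 mm high.
- collar (a point): Centre of the outer face of the red collar (26 x 26 x 6 mm) on the lever, 45 mm from the pivot, 46 mm above the bench. x points outward along the stub, z up. The steel stub, 12 x 12 mm, runs 50 mm outward from here, its last 8 mm tapered to 6 mm. Press the bar on it with 5 to 20 N (30 N is too much); at the lever's stop lean with no more than 15 N, without twisting the bar.
- bar: Extension bar, square tube 22 x 22 x 200 mm, 0.2 to 0.4 kg, orange sleeve, bare steel socket end. Origin at its middle (centre of mass 12 mm behind it), x along it to the socket mouth, z up. Socket 16 x 16 mm, 60 mm deep: 2 mm play on each side of the stub; fully fitted, the mouth bears on the collar. It starts in its rest, mouth away from the robot, its middle free to grip from above.
- bar_mouth (a point): Centre of the socket mouth, the end face of the bar, 100 mm from the bar's origin along its x.
- rest: Bar rest, fixed: black base 200 x 70 x 8 mm, two blue cradles at x = -70 and +70 mm, each 16 mm thick with a 30 mm wide notch flaring out at the top; notch floor 35 mm, cradle tops about 61 mm above the bench. Origin on the bench under its middle; x along the bar. A bar lying in it has its centre line 46 mm above the bench.
- rail: Loose aluminium slide rail, U section 25 wide x 24 high x 300 mm long, lying on the rail bed between plunger and fence, 30 mm above the bench. Origin at the middle of its underside, long axis y, x across it towards the fence. It starts about 4 mm short of the fence; the clamp pushes it home.
- blue_bin: Open blue parts bin 200 x 130 x 90 mm, bystander; it and the bar's rest may swap sides.
- bottle: Clear jar with steel cap, 60 mm wide, 120 mm high, bystander.
- screwdriver: Orange screwdriver lying on the bench, bystander.
- carton: Small carton 100 x 70 x 50 mm, bystander.
- dish: Small white bowl 80 mm wide, bystander.
- tape: Roll of yellow tape, 90 mm wide, 24 mm high, bystander.
- wrench: Steel wrench lying on the bench, bystander.
Not all that is in view belongs to the job. Leave any green look-alike of the bar alone. There is more than one size of the rest; the job needs the larger.

How it is judged (in metres and radians):
On the way, in this order (a step that is already met when the one before it is completed fails the run):
1. the bar is pressed (over 4 N) fully home on the stub: mouth within 3 mm of the collar, in line with it, lever still open (x of bar_mouth in the frame of collar between -0.004 and 0.003 m and y of bar_mouth in the frame of collar between -0.005 and 0.005 m and z of bar_mouth in the frame of collar between -0.005 and 0.005 m and angle between the x axis of bar and the x axis of collar, either way round below 0.15 rad and contact force between bar and collar above 4 N and value of joint lever below 0.4 rad), for 0.2 s.
2. with the bar on the stub (mouth within 15 mm of the collar) the lever is past the dead point and at its stop (above 1.06 rad) (x of bar_mouth in the frame of collar between -0.004 and 0.015 m and y of bar_mouth in the frame of collar between -0.005 and 0.005 m and z of bar_mouth in the frame of collar between -0.005 and 0.005 m and angle between the x axis of bar and the x axis of collar, either way round below 0.15 rad and value of joint lever above 1.06 rad), for 0.2 s.
At the end, for the whole second after the job is handed in: The lever is at its stop (above 1.06 rad), the rail lies flat on its bed pressed against the fence (within 2 mm, parallel to 0.03 rad), and the bar lies at rest down in both cradles of its rest, its middle within 30 mm lengthwise and 8 mm sideways of the rest's middle (value of joint lever above 1.06 rad and x of rail in the frame of fixture above 0.1118 m and z of rail in the frame of fixture below 0.034 m and angle between the x axis of rail and the x axis of fixture, either way round below 0.03 rad and x of bar in the frame of rest between -0.03 and 0.03 m and y of bar in the frame of rest between -0.008 and 0.008 m and z of bar in the frame of rest between 0.042 and 0.05 m and linear speed of bar below 0.02 m/s); the robot touches nothing.
It fails at once if the fingers or arm touch the fixture, the clamp or the rail (contact force between any of the fingers, the arm and fixture above 1 N or contact force between any of the fingers, the arm and rail above 1 N).
It fails at once if the bar is pushed against the collar with more than 30 N (contact force between bar and collar above 30 N).
It fails at once if the bar is strained on the lever: its contact forces on clamp and fixture add up to more than 120 N (contact force between bar and fixture above 120 N).
It fails at once if the lever is slammed: faster than 3 rad/s (velocity of joint lever above 3 rad/s or velocity of joint lever below -3 rad/s).
It fails at once if a bystander is moved by more than 20 mm (distance of any of blue_bin, bottle, screwdriver, carton, dish, tape, wrench from where it was at the start of the episode above 0.02 m).
It also fails if it takes over 72 s, if anything falls off the work surface, if the arm or the gripper's body presses on something with over 40 N, if the wrist force passes 120 N, or if a joint passes its speed limit or range.

## Working session

There is one attempt and no reset: what is moved stays moved. The work goes in short steps, Python scripts to look and compute and a shell command to move; the robot and the scene stay as the last step left them, time stands still between calls to the robot, and variables do not carry over. Pictures are saved under pics/ and viewed, at most 13 in all, crops included, and the job is handed in when it is done.

```bash
mkdir -p pics; ls; python3 - <<'E'
from cell import robot
import cv2
print(robot.observe())
for n in("side","top"):
    im=robot.capture(n); cv2.imwrite(f"pics/{n}0.png",im[:,:,::-1]); print(n,robot.camera_params(n))
E
```

```text
pics
{'time': 0.0, 'qpos': array([-8.23346281e+01,  1.58455466e+01,  8.62944850e+01,  8.28538776e-04,
        7.79619369e+01, -6.93355391e+00]), 'joint_vel': array([ 0.00405424, -0.1267105 , -0.09593965, -0.02667755,  0.08432511,
       -0.08230155]), 'tau': array([-8.00860180e-04, -4.16782844e+01, -2.45808560e+01, -4.07461230e-04,
        1.10542215e-02,  1.87033254e-05]), 'eef_pos': array([ 0.14484478, -0.55586183,  0.20056553]), 'orientation': array([-1.79898875e+02, -1.31135372e-02,  1.45987407e+01]), 'wrist_force': array([ 0.33221983,  0.71892977, -0.55981208]), 'ft_torque': array([-0.02149224,  0.04718685,  0.02604457]), 'grasp_force': 0.0, 'gripper_width': 0.999181763405404}
side {'camera_matrix': array([[448.8278932 ,   0.        , 257.25317805],
       [  0.        , 448.8278932 , 185.57208252],
       [  0.        ,   0.        ,   1.        ]]), 'R': array([[ 0.8365366 , -0.54782529, -0.00969361],
       [-0.26958433, -0.39612774, -0.87772838],
       [ 0.47700189,  0.73686516, -0.47906047]]), 't': array([-0.47569314,  0.21694732,  1.52032129])}
top {'camera_matrix': array([[401.74905636,   0.        , 257.06086326],
       [  0.        , 401.74905636, 191.56694206],
       [  0.        ,   0.        ,   1.        ]]), 'R': array([[-0.01514904, -0.99952509, -0.0268348 ],
       [-0.99742272,  0.01698868, -0.06970863],
       [ 0.07013142,  0.02570962, -0.9972064 ]]), 't': array([0.02096969, 0.53506988, 1.25947769])}
```

```bash
python3 - <<'E'
import cv2
for n in("side","top"):
    cv2.imwrite(f"pics/{n}0b.png",cv2.resize(cv2.imread(f"pics/{n}0.png"),(800,600),interpolation=cv2.INTER_CUBIC))
E
```

```text
(no output)
```

View pics/top0b.png

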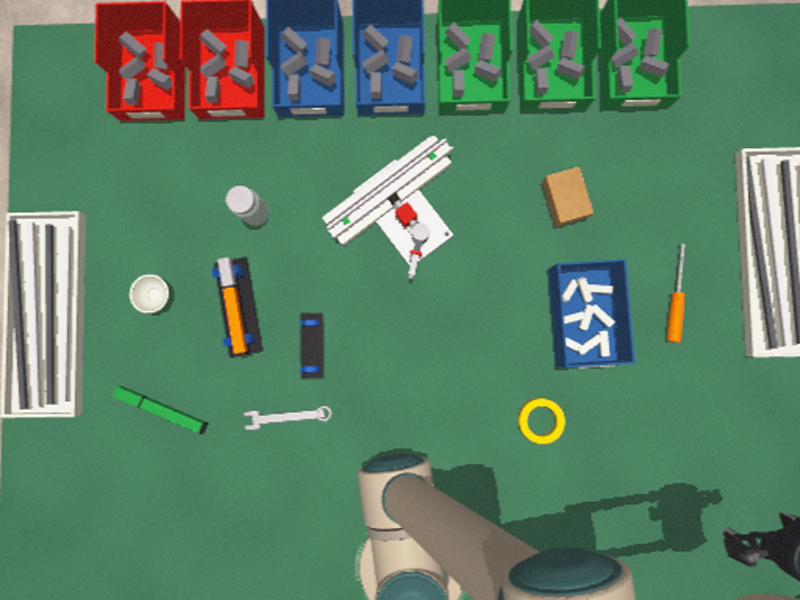

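View pics/side0b.png

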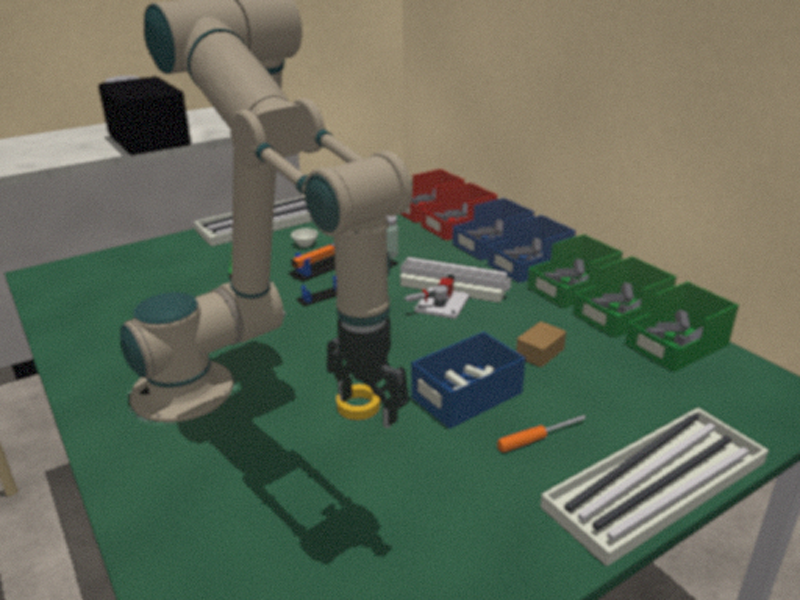

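The top view shows the bar in the left rest, middle near (233,305) and mouth near (224,262) in the enlarged picture. The pivot is near (420,232), the red collar near (415,256) and the stub tip near (411,278). The small empty rest and the green bar are decoys. Next I'll zoom in on both regions.

```bash
python3 - <<'E'
import cv2,numpy as np
im=cv2.imread("pics/top0.png")
a=im[80:185,200:300]; b=im[155:235,125:180]
A=cv2.resize(a,None,fx=4.6,fy=4.6,interpolation=cv2.INTER_CUBIC);B=cv2.resize(b,None,fx=6,fy=6,interpolation=cv2.INTER_CUBIC)
o=np.zeros((490,800,3),np.uint8);o[:A.shape[0],:A.shape[1]]=A;o[:B.shape[0],465:465+B.shape[1]]=B
cv2.imwrite("pics/crop1.png",o)
E
```

```text
(no output)
```

View pics/crop1.png

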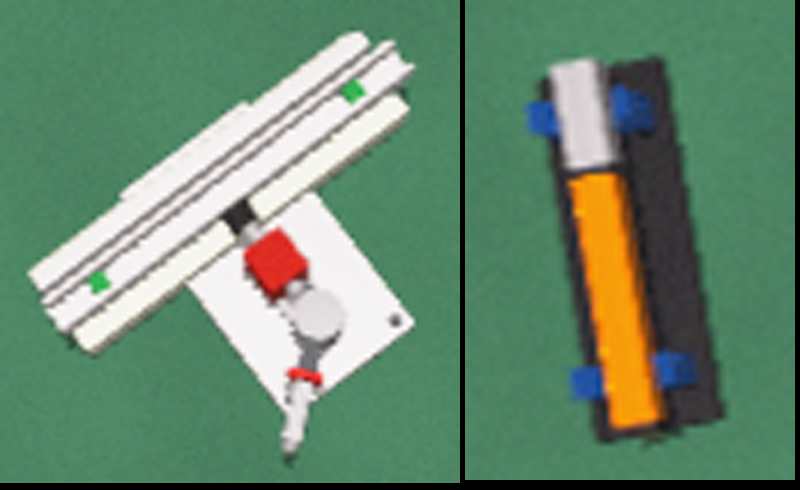

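The crop shows the collar at about full-image pixel (266,162), the stub tip at about (263,178) and the bar's steel mouth at about (144,165). Now the measurements.

```bash
cat >h.py <<'E'
import cv2,numpy as np
from cell import robot
P={n:robot.camera_params(n) for n in("side","top")}
def ray(n,uv,z):
    p=P[n];uv=np.atleast_2d(uv);d=(p["R"].T@np.linalg.inv(p["camera_matrix"])@np.c_[uv,np.ones(len(uv))].T).T
    C=-p["R"].T@p["t"]; return C+d*((z-C[2])/d[:,2])[:,None]
def proj(n,X):
    p=P[n];c=p["R"]@np.asarray(X)+p["t"];q=p["camera_matrix"]@c;return q[:2]/q[2]
def comps(m,amin=5):
    k,l,s,c=cv2.connectedComponentsWithStats(m.astype(np.uint8));return [(s[i],c[i],l==i) for i in range(1,k) if s[i,4]>=amin]
def pts(m): y,x=np.nonzero(m);return np.c_[x,y].astype(float)
E
python3 - <<'E'
from h import *
im=cv2.imread("pics/top0.png");S=4
big=cv2.resize(im,None,fx=S,fy=S,interpolation=cv2.INTER_CUBIC)
hsv=cv2.cvtColor(big,cv2.COLOR_BGR2HSV);H,s,V=[hsv[:,:,i].astype(int) for i in range(3)]
def px(p): return (np.asarray(p)+.5)/S-.5
print("cam",-P["top"]["R"].T@P["top"]["t"])
roi=np.zeros(H.shape,bool);roi[80*S:190*S,200*S:300*S]=1
red=((H<8)|(H>172))&(s>150)&(V>90)&roi
for st,c,m in comps(red,40):
    r=cv2.minAreaRect(pts(m).astype(np.float32)); print("red",px(c),st[4]/16,[np.round(px(r[0]),2),np.array(r[1])/S,r[2]],"z.058",ray("top",px(c),.058))
# non green
green=(H>60)&(H<90)&(s>70)
ng=roi&~green
tip=ng.copy();tip[:int(168.5*S)]=0;tip[:, :255*S]=0;tip[:,275*S:]=0
for st,c,m in comps(tip,40): 
    for zz in (.052,.046): print("tip",px(c),st[4]/16,px(st[:2]),np.array(st[2:4])/S,ray("top",px(c),zz))
    for y in range(int(168.5*S),180*S,4):
        x=np.nonzero(m[y])[0]
        if len(x): print(round(px(y),2),px(x.min()).round(2),px(x.max()).round(2),V[y,x].round().tolist()[::4])
r2=np.zeros(H.shape,bool);r2[150*S:240*S,120*S:185*S]=1
org=(H>8)&(H<25)&(s>150)&(V>150)&r2
for st,c,m in comps(org,400):
    r=cv2.minAreaRect(pts(m).astype(np.float32));b=px(cv2.boxPoints(r));W=ray("top",b,.057);print("bar orange",W.round(4).tolist(),"cent",ray("top",px(c),.057))
steel=(s<45)&(V>120)&r2
for st,c,m in comps(steel,200):
    r=cv2.minAreaRect(pts(m).astype(np.float32));b=px(cv2.boxPoints(r));W=ray("top",b,.057);print("steel",W.round(4).tolist(),ray("top",px(c),.057))
blue=(H>100)&(H<125)&(s>120)&r2
for st,c,m in comps(blue,100): print("blue",st[4]/16,ray("top",px(c),.061))
blk=(V<75)&r2&(s<90)
for st,c,m in comps(blk,800):
    r=cv2.minAreaRect(pts(m).astype(np.float32));b=px(cv2.boxPoints(r));print("base",ray("top",b,.008).round(4).tolist(),ray("top",px(r[0]),.008))
# bed front edge
e=[]
for (x0,x1) in((222,238),(275,286)):
    for x in range(x0*S,x1*S,2):
        y=np.nonzero(ng[:160*S,x])[0]
        if len(y): e.append((x,y.max()))
e=px(np.array(e));W=ray("top",e,.03);W0=W
d=cv2.fitLine(W[:,:2].astype(np.float32),cv2.DIST_HUBER,0,.01,.01).ravel();print("bed front line dir deg",np.degrees(np.arctan2(d[1],d[0])),d)
grn=(H>50)&(H<75)&(s>150)&(V>120)&roi
for st,c,m in comps(grn,30): print("mark",px(c),st[4]/16,ray("top",px(c),.054),ray("top",px(c),.03))
E
```

```text
cam [ 0.44567957 -0.02051109  1.29382092]
red [259.2941601  136.76305774] 119.0625 [array([259.38, 136.9 ]), array([12.51088524, 10.85399914]), 51.8427734375] z.058 [[0.70352698 0.001802   0.058     ]]
red [265.97292627 161.1952765 ] 13.5625 [array([265.87, 161.23]), array([6.97177792, 2.52466369]), 13.392496109008789] z.058 [[ 0.62646986 -0.01770624  0.058     ]]
tip [263.30872781 172.75636095] 52.8125 [260.125 168.125] [ 7.   10.75] [[ 0.59129329 -0.00880935  0.052     ]]
tip [263.30872781 172.75636095] 52.8125 [260.125 168.125] [ 7.   10.75] [[ 0.59199684 -0.00875281  0.046     ]]
168.12 260.12 266.88 [133, 221, 245, 227, 231, 231, 183]
169.12 260.88 266.62 [135, 197, 234, 232, 237, 218]
170.12 261.38 266.38 [133, 207, 239, 234, 212, 159]
171.12 261.38 266.38 [143, 202, 238, 232, 191, 141]
172.12 261.12 266.12 [146, 198, 234, 232, 196, 122]
173.12 260.62 265.62 [148, 194, 229, 240, 237, 139]
174.12 260.38 265.62 [154, 214, 235, 235, 233, 173]
175.12 260.62 265.62 [132, 155, 206, 226, 200, 147]
176.12 260.62 264.88 [141, 172, 201, 180, 128]
177.12 260.88 264.12 [140, 170, 181, 140]
[... 425 characters left out ...]
  ]]
blue 34.4375 [[0.46177468 0.31300326 0.061     ]]
blue 26.625 [[0.45539365 0.3591074  0.061     ]]
base [[0.6222, 0.4012, 0.008], [0.6315, 0.3309, 0.008], [0.4299, 0.3001, 0.008], [0.4205, 0.3695, 0.008]] [[0.52542857 0.3503393  0.008     ]]
base [[0.5862, 0.3973, 0.008], [0.588, 0.3847, 0.008], [0.467, 0.3642, 0.008], [0.4652, 0.3767, 0.008]] [[0.52639563 0.38069449 0.008     ]]
bed front line dir deg 81.29008 [0.1514319  0.9884677  0.6564196  0.03578841]
mark [276.17313665  99.32531056] 10.0625 [[ 0.82226439 -0.05299457  0.054     ]] [[ 0.82955418 -0.05362337  0.03      ]]
mark [220.94143357 140.86451049] 8.9375 [[0.69386143 0.12211705 0.054     ]] [[0.69866564 0.12487799 0.03      ]]
```

```bash
cat >>h.py <<'E'
from scipy.spatial.transform import Rotation as Ro
def go(x,y,z,yaw):
    "shift (cm, tool axes) and turn (deg, tool) from the measured pose to a tool-down pose"
    o=robot.observe();R=Ro.from_euler("xyz",o["orientation"],degrees=True);T=Ro.from_euler("xyz",[180,0,yaw],degrees=True)
    print("t",round(o["time"],2),"pos",o["eef_pos"].round(4),"rpy",o["orientation"].round(2),"F",o["wrist_force"].round(1),"T",o["ft_torque"].round(2),"w",round(o["gripper_width"],3),"g",round(o["grasp_force"],1))
    print("shift cm",(R.inv().apply(np.array([x,y,z])-o["eef_pos"])*100).round(2),"turn deg",np.degrees((R.inv()*T).as_rotvec()).round(2))
E
R='{"x":2.3,"y":-3}'; 
python3 -m pendant '[{"x":1,"y":-1.3},{"x":2.3,"y":-3},{"x":2.3,"y":-3},{"x":2.3,"y":-3},{"x":2.3,"y":-3},{"x":2.3,"y":-3},{"x":2.3,"y":-3},{"x":2.3,"y":-3}]'
python3 -m pendant '[{"x":2.3,"y":-3},{"x":2.3,"y":-3},{"x":2.3,"y":-3},{"x":2.3,"y":-3},{"x":2.3,"y":-3},{"x":2.3,"y":-3},{"x":2.3,"y":-3},{"x":2.3,"y":-3}]'
python3 -m pendant '[{"x":2.3,"y":-3},{"x":2.3,"y":-3},{"x":2.3,"y":-3},{"x":2.3,"y":-3},{"x":2.3,"y":-3},{"x":2.3,"y":-3},{"x":2.3,"y":-3},{"x":1.2,"y":-1.5}]'
python3 - <<'E'
from h import *
go(.527,.353,.15,9.8)
E
```

```text
t 0.1 pos [ 0.1449 -0.5559  0.2006] rpy [-1.7991e+02 -1.0000e-02  1.4600e+01] F [-0.4 -0.4  0.2] T [-0.04  0.07  0.04] w 0.998 g 0.0
shift cm [ 59.89 -78.32   5.2 ] turn deg [-0.09 -0.01  4.8 ]invalid input at $[0]: expected keys x, y, z, ax, ay, az, gripper
invalid input at $[0]: expected keys x, y, z, ax, ay, az, gripper
invalid input at $[0]: expected keys x, y, z, ax, ay, az, gripper
```

```bash

python3 -m pendant '[{"x":1,"y":-1.3,"z":0,"ax":0,"ay":0,"az":0,"gripper":1},{"x":2.3,"y":-3,"z":0,"ax":0,"ay":0,"az":0,"gripper":1},{"x":2.3,"y":-3,"z":0,"ax":0,"ay":0,"az":0,"gripper":1},{"x":2.3,"y":-3,"z":0,"ax":0,"ay":0,"az":0,"gripper":1},{"x":2.3,"y":-3,"z":0,"ax":0,"ay":0,"az":0,"gripper":1},{"x":2.3,"y":-3,"z":0,"ax":0,"ay":0,"az":0,"gripper":1},{"x":2.3,"y":-3,"z":0,"ax":0,"ay":0,"az":0,"gripper":1},{"x":2.3,"y":-3,"z":0,"ax":0,"ay":0,"az":0,"gripper":1}]'
python3 -m pendant '[{"x":2.3,"y":-3,"z":0,"ax":0,"ay":0,"az":0,"gripper":1},{"x":2.3,"y":-3,"z":0,"ax":0,"ay":0,"az":0,"gripper":1},{"x":2.3,"y":-3,"z":0,"ax":0,"ay":0,"az":0,"gripper":1},{"x":2.3,"y":-3,"z":0,"ax":0,"ay":0,"az":0,"gripper":1},{"x":2.3,"y":-3,"z":0,"ax":0,"ay":0,"az":0,"gripper":1},{"x":2.3,"y":-3,"z":0,"ax":0,"ay":0,"az":0,"gripper":1},{"x":2.3,"y":-3,"z":0,"ax":0,"ay":0,"az":0,"gripper":1},{"x":2.3,"y":-3,"z":0,"ax":0,"ay":0,"az":0,"gripper":1}]'
python3 -m pendant '[{"x":2.3,"y":-3,"z":0,"ax":0,"ay":0,"az":0,"gripper":1},{"x":2.3,"y":-3,"z":0,"ax":0,"ay":0,"az":0,"gripper":1},{"x":2.3,"y":-3,"z":0,"ax":0,"ay":0,"az":0,"gripper":1},{"x":2.3,"y":-3,"z":0,"ax":0,"ay":0,"az":0,"gripper":1},{"x":2.3,"y":-3,"z":0,"ax":0,"ay":0,"az":0,"gripper":1},{"x":2.3,"y":-3,"z":0,"ax":0,"ay":0,"az":0,"gripper":1},{"x":2.3,"y":-3,"z":0,"ax":0,"ay":0,"az":0,"gripper":1},{"x":1.2,"y":-1.5,"z":0,"ax":0,"ay":0,"az":0,"gripper":1}]'
python3 - <<'E'
from h import *
go(.527,.353,.15,9.8)
E
```

```text
time: 0.77
eef_pos: [0.2543, -0.2955, 0.2011]
orientation: [-180.0, -0.0, 14.5]
wrist_force: [0.6, 0.1, 0.2]
gripper_width: 1.004
grasp_force: 0.0
time: 1.43
eef_pos: [0.3717, -0.017, 0.2014]
orientation: [180.0, -0.0, 14.6]
wrist_force: [0.7, -0.0, 0.4]
gripper_width: 1.002
grasp_force: 0.0
time: 2.1
eef_pos: [0.4836, 0.2465, 0.2007]
orientation: [-179.9, -0.0, 14.7]
wrist_force: [0.1, -0.9, 0.2]
gripper_width: 1.003
grasp_force: 0.0
t 2.1 pos [0.4836 0.2465 0.2007] rpy [-1.799e+02 -4.000e-02  1.474e+01] F [ 0.1 -0.9  0.2] T [-0.   -0.01  0.01] w 1.003 g 0.0
shift cm [ 6.91 -9.19  5.09] turn deg [-0.1  -0.04  4.94]
```

```bash

python3 -m pendant '[{"x":1.5,"y":-2,"z":1,"ax":0,"ay":0,"az":1.2,"gripper":1},{"x":2.2,"y":-2.8,"z":1.4,"ax":0,"ay":0,"az":1.3,"gripper":1},{"x":2.1,"y":-2.7,"z":1.6,"ax":0,"ay":0,"az":1.2,"gripper":1},{"x":1.1,"y":-1.6,"z":1,"ax":0,"ay":0,"az":1.2,"gripper":1},{"x":0,"y":0,"z":0.5,"ax":0,"ay":0,"az":0,"gripper":1},{"x":0,"y":0,"z":0,"ax":0,"ay":0,"az":0,"gripper":1},{"x":0,"y":0,"z":0,"ax":0,"ay":0,"az":0,"gripper":1}]'
python3 - <<'E'
from h import *
go(.527,.353,.028,9.8)
im=robot.capture("top");cv2.imwrite("pics/top1.png",im[:,:,::-1]);im=robot.capture("side");cv2.imwrite("pics/side1.png",im[:,:,::-1])
E
```

```text
time: 2.68
eef_pos: [0.5287, 0.3455, 0.1458]
orientation: [179.9, 0.1, 9.7]
wrist_force: [0.1, -0.7, 0.1]
gripper_width: 0.997
grasp_force: 0.0
t 2.68 pos [0.5287 0.3455 0.1458] rpy [1.7992e+02 1.2000e-01 9.7200e+00] F [ 0.1 -0.7  0.1] T [ 0.02 -0.02  0.01] w 0.997 g 0.0
shift cm [-1.000e-02 -7.900e-01  1.178e+01] turn deg [ 0.08  0.12 -0.08]
```

```bash

python3 -m pendant '[{"x":0,"y":-0.4,"z":1,"ax":0,"ay":0,"az":0,"gripper":1},{"x":0,"y":-0.4,"z":2,"ax":0,"ay":0,"az":0,"gripper":1},{"x":0,"y":0,"z":2.5,"ax":0,"ay":0,"az":0,"gripper":1},{"x":0,"y":0,"z":2.5,"ax":0,"ay":0,"az":0,"gripper":1},{"x":0,"y":0,"z":2,"ax":0,"ay":0,"az":0,"gripper":1},{"x":0,"y":0,"z":1.3,"ax":0,"ay":0,"az":0,"gripper":1},{"x":0,"y":0,"z":0.4,"ax":0,"ay":0,"az":0,"gripper":1},{"x":0,"y":0,"z":0,"ax":0,"ay":0,"az":0,"gripper":1}]'
python3 -m pendant '[{"x":0,"y":0,"z":0,"ax":0,"ay":0,"az":0,"gripper":0.2},{"x":0,"y":0,"z":0,"ax":0,"ay":0,"az":0,"gripper":-0.2},{"x":0,"y":0,"z":0,"ax":0,"ay":0,"az":0,"gripper":-0.6},{"x":0,"y":0,"z":0,"ax":0,"ay":0,"az":0,"gripper":-1},{"x":0,"y":0,"z":0,"ax":0,"ay":0,"az":0,"gripper":-1},{"x":0,"y":0,"z":0,"ax":0,"ay":0,"az":0,"gripper":-1}]' 80
python3 - <<'E'
from h import *
go(.527,.353,.028,9.8)
E
```

```text
time: 3.45
eef_pos: [0.5273, 0.3535, 0.0284]
orientation: [180.0, 0.1, 9.7]
wrist_force: [0.1, 0.6, 0.4]
gripper_width: 1.001
grasp_force: 0.0
time: 3.95
eef_pos: [0.5283, 0.3544, 0.0298]
orientation: [-180.0, -0.0, 9.7]
wrist_force: [-0.1, 0.5, 0.1]
gripper_width: 0.142
grasp_force: 0.0
t 3.95 pos [0.5283 0.3544 0.0298] rpy [-1.7999e+02 -4.0000e-02  9.7000e+00] F [-0.1  0.5  0.1] T [-0.01 -0.02  0.01] w 0.142 g 0.0
shift cm [-0.16  0.12  0.18] turn deg [-0.01 -0.04 -0.1 ]
```

```bash

python3 -m pendant '[{"x":0,"y":0,"z":0,"ax":0,"ay":0,"az":0,"gripper":-1},{"x":0,"y":0,"z":0,"ax":0,"ay":0,"az":0,"gripper":-1},{"x":0,"y":0,"z":0,"ax":0,"ay":0,"az":0,"gripper":-1}]' 80
python3 - <<'E'
from h import *
T=robot.capture("top")[:,:,::-1][140:245,105:205];s=robot.capture("side")[:,:,::-1][140:200,170:260]
o=np.zeros((520,800,3),np.uint8);A=cv2.resize(T,(400,420));B=cv2.resize(s,(400,267));o[:420,:400]=A;o[:267,400:]=B;cv2.imwrite("pics/g1.png",o)
E
```

```text
time: 4.2
eef_pos: [0.5281, 0.3543, 0.0293]
orientation: [180.0, 0.0, 9.7]
wrist_force: [-0.8, -1.3, -0.0]
gripper_width: -0.0
grasp_force: 0.0
```

View pics/g1.png

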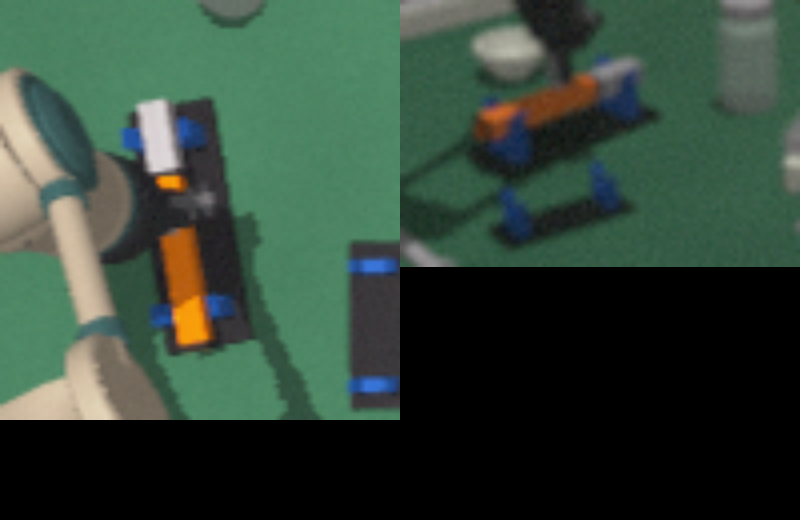

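The fingers shut beside or above the bar without gripping it, and the bar looks unmoved. I'll check where the TCP projects and triangulate the bar from both views.

```bash
python3 - <<'E'
from h import *
for X in([.528,.354,.029],[.528,.354,.057],[.528,.354,.1],[.528,.354,.2]):
    for n in("top","side"):print(n,X,proj(n,X).round(1))
for f,n in(("top0","top"),("side0","side")):
    im=cv2.imread(f"pics/{f}.png");h=cv2.cvtColor(im,cv2.COLOR_BGR2HSV);H,s,V=[h[:,:,i].astype(int) for i in range(3)]
    for st,c,m in comps((H>4)&(H<25)&(s>150)&(V>110),60):
        r=cv2.minAreaRect(pts(m).astype(np.float32));print(n,c.round(1),st[4],cv2.boxPoints(r).round(1).tolist(),[ray(n,c,z).round(4)[0] for z in(.046,.057)])
T=robot.capture("top")[:,:,::-1];cv2.imwrite("pics/top2.png",T)
o=cv2.resize(T[170:215,125:185],(800,600),interpolation=cv2.INTER_CUBIC);cv2.imwrite("pics/g2.png",o)
E
```

```text
top [0.528, 0.354, 0.029] [149.6 195.5]
side [0.528, 0.354, 0.029] [206.5 165.3]
top [0.528, 0.354, 0.057] [146.9 194.9]
side [0.528, 0.354, 0.057] [206.1 159.7]
top [0.528, 0.354, 0.1] [142.6 194.1]
side [0.528, 0.354, 0.1] [205.5 150.9]
top [0.528, 0.354, 0.2] [131.3 191.7]
side [0.528, 0.354, 0.2] [204.  129.7]
top [149.8 204.4] 385 [[141.6999969482422, 184.39999389648438], [150.8000030517578, 182.8000030517578], [158.0, 224.8000030517578], [149.0, 226.39999389648438]] [array([0.4989, 0.3481, 0.046 ]), array([0.4984, 0.3449, 0.057 ])]
top [432.2 202.8] 281 [[426.1000061035156, 217.8000030517578], [429.29998779296875, 186.1999969482422], [438.29998779296875, 187.10000610351562], [435.1000061035156, 218.6999969482422]] [array([ 0.4897, -0.5262,  0.046 ]), array([ 0.4893, -0.5217,  0.057 ])]
side [201.7 162.5] 132 [[187.6999969482422, 165.10000610351562], [212.0, 155.39999389648438], [214.1999969482422, 160.89999389648438], [189.89999389648438, 170.6999969482422]] [array([0.508 , 0.3598, 0.046 ]), array([0.4981, 0.3388, 0.057 ])]
side [230.2 257.7] 313 [[212.8000030517578, 255.1999969482422], [233.5, 241.3000030517578], [245.5, 259.29998779296875], [224.8000030517578, 273.20001220703125]] [array([ 0.2682, -0.3052,  0.046 ]), array([ 0.2614, -0.3178,  0.057 ])]
side [333.6 279.9] 249 [[317.8999938964844, 280.79998779296875], [346.79998779296875, 270.6000061035156], [349.6000061035156, 278.6000061035156], [320.70001220703125, 288.79998779296875]] [array([ 0.4656, -0.5635,  0.046 ]), array([ 0.4563, -0.5728,  0.057 ])]
```

View pics/g2.png

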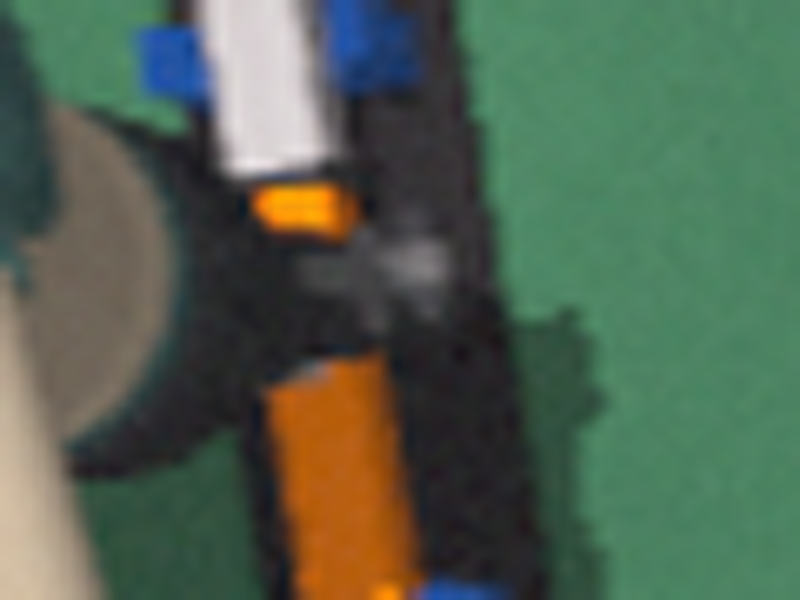

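```bash
python3 - <<'E'
from h import *
print("start tcp", proj("side",[.1448,-.5559,.2006]), robot.observe()["eef_pos"],robot.observe()["gripper_width"])
s=robot.capture("side")[:,:,::-1].copy();cv2.imwrite("pics/side2.png",s)
a=cv2.resize(s[120:190,160:250],(540,420),interpolation=cv2.INTER_CUBIC)
for z in(.029,.057,.1):
    p=(proj("side",[.528,.354,z])-[160,120]+.5)*6; cv2.circle(a,tuple(int(v) for v in p),3,(0,0,255),-1)
b=cv2.imread("pics/side0.png")[215:290,200:265];b=cv2.resize(b,(260,300),interpolation=cv2.INTER_CUBIC)
p=(proj("side",[.1448,-.5559,.2006])-[200,215]+.5)*4;cv2.circle(b,tuple(int(v) for v in p),3,(0,0,255),-1)
o=np.zeros((420,800,3),np.uint8);o[:,:540]=a;o[:300,540:]=b;cv2.imwrite("pics/g3.png",o)
E
```

```text
start tcp [235.72806611 277.53815022] [0.5281649  0.35430389 0.02930215] -0.0016560584938013333
```

View pics/g3.png

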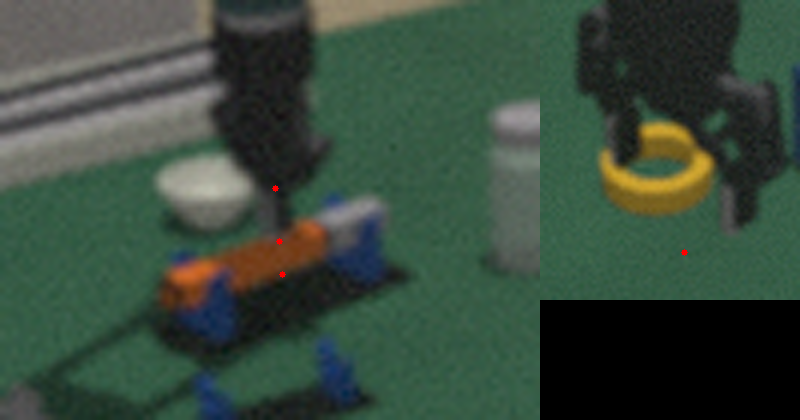

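The projected TCP lies below the real fingertips, by about 28 mm now and about 40 mm when open. The fingers closed just above the bar, whose position agrees in both views. I'll lift clear and triangulate the shut fingertips to get the TCP offset.

```bash

python3 -m pendant '[{"x":0,"y":0,"z":-1.5,"ax":0,"ay":0,"az":0,"gripper":-1},{"x":0,"y":0,"z":-3,"ax":0,"ay":0,"az":0,"gripper":-1},{"x":-1.2,"y":-1.4,"z":-3,"ax":0,"ay":0,"az":0,"gripper":-1},{"x":-2,"y":-2.4,"z":-0.5,"ax":0,"ay":0,"az":0,"gripper":-1},{"x":-2.4,"y":-2.7,"z":0,"ax":0,"ay":0,"az":0,"gripper":-1},{"x":-2.2,"y":-2.4,"z":0,"ax":0,"ay":0,"az":0,"gripper":-1},{"x":-1.4,"y":-1.4,"z":0,"ax":0,"ay":0,"az":0,"gripper":-1},{"x":0,"y":0,"z":0,"ax":0,"ay":0,"az":0,"gripper":-1}]'
python3 -m pendant '[{"x":0,"y":0,"z":0,"ax":0,"ay":0,"az":0,"gripper":-1},{"x":0,"y":0,"z":0,"ax":0,"ay":0,"az":0,"gripper":-1}]'
python3 - <<'E'
from h import *
o=robot.observe();X=o["eef_pos"];print(X,o["gripper_width"],o["qpos"])
out=np.zeros((600,800,3),np.uint8)
for i,n in enumerate(("top","side")):
    im=robot.capture(n)[:,:,::-1].copy();cv2.imwrite(f"pics/{n}3.png",im)
    c=proj(n,X+[0,0,.015]).round().astype(int);print(n,"crop origin",c-[25,37],proj(n,X),proj(n,X+[0,0,.028]))
    a=cv2.resize(im[c[1]-37:c[1]+38,c[0]-25:c[0]+25],(400,600),interpolation=cv2.INTER_CUBIC)
    out[:,400*i:400*i+400]=a
cv2.imwrite("pics/g4.png",out)
E
```

```text
time: 5.07
eef_pos: [0.4162, 0.4425, 0.1095]
orientation: [-179.9, 0.1, 9.9]
wrist_force: [0.2, -0.8, -0.0]
gripper_width: 0.005
grasp_force: 0.0
time: 5.23
eef_pos: [0.4207, 0.4401, 0.1094]
orientation: [180.0, -0.0, 9.7]
wrist_force: [0.3, -0.0, 0.2]
gripper_width: -0.0
grasp_force: 0.0
[0.42074173 0.44013992 0.10937361] -0.00036410894592093964 [ 3.97789033e+01  2.22322963e+01  9.01054332e+01 -5.43290944e-02
  6.76387616e+01  1.20083405e+02]
top crop origin [ 86 194] [112.62468763 230.44083836] [108.89844476 230.69982138]
side crop origin [150 108] [174.84771443 148.00053134] [174.22777769 142.17361883]
```

View pics/g4.png

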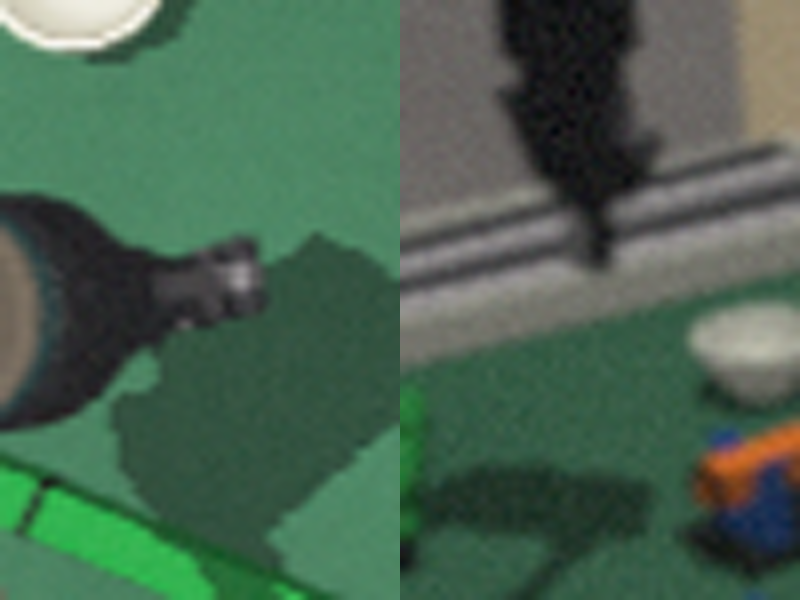

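The side view puts the shut fingertips at about (174.1,140.6), against a TCP projection of (174.8,148.0). That makes the true tips roughly 30 mm higher than reported, and the sideways position fits. I'll grasp about 30 mm lower and use the bar's height in the rest (centre line 46 mm, the same as the stub) as my height reference.

```bash

python3 -m pendant '[{"x":1.4,"y":1.6,"z":0,"ax":0,"ay":0,"az":0,"gripper":1},{"x":2.2,"y":2.5,"z":0,"ax":0,"ay":0,"az":0,"gripper":1},{"x":2.4,"y":2.8,"z":0,"ax":0,"ay":0,"az":0,"gripper":1},{"x":2,"y":2.3,"z":0,"ax":0,"ay":0,"az":0,"gripper":1},{"x":1,"y":1.2,"z":0,"ax":0,"ay":0,"az":0,"gripper":1},{"x":0,"y":0,"z":0.5,"ax":0,"ay":0,"az":0,"gripper":1},{"x":0,"y":0,"z":1,"ax":0,"ay":0,"az":0,"gripper":1},{"x":0,"y":0,"z":1.5,"ax":0,"ay":0,"az":0,"gripper":1}]'
python3 -m pendant '[{"x":0,"y":0,"z":1.5,"ax":0,"ay":0,"az":0,"gripper":1},{"x":0,"y":0,"z":1.5,"ax":0,"ay":0,"az":0,"gripper":1},{"x":0,"y":0,"z":1.5,"ax":0,"ay":0,"az":0,"gripper":1},{"x":0,"y":0,"z":1.5,"ax":0,"ay":0,"az":0,"gripper":1},{"x":0,"y":0,"z":1,"ax":0,"ay":0,"az":0,"gripper":1},{"x":0,"y":0,"z":0.8,"ax":0,"ay":0,"az":0,"gripper":1},{"x":0,"y":0,"z":0.3,"ax":0,"ay":0,"az":0,"gripper":1},{"x":0,"y":0,"z":0,"ax":0,"ay":0,"az":0,"gripper":1}]'
python3 -m pendant '[{"x":0,"y":0,"z":0,"ax":0,"ay":0,"az":0,"gripper":0.2},{"x":0,"y":0,"z":0,"ax":0,"ay":0,"az":0,"gripper":-0.2},{"x":0,"y":0,"z":0,"ax":0,"ay":0,"az":0,"gripper":-0.5},{"x":0,"y":0,"z":0,"ax":0,"ay":0,"az":0,"gripper":-1},{"x":0,"y":0,"z":0,"ax":0,"ay":0,"az":0,"gripper":-1},{"x":0,"y":0,"z":0,"ax":0,"ay":0,"az":0,"gripper":-1},{"x":0,"y":0,"z":0,"ax":0,"ay":0,"az":0,"gripper":-1},{"x":0,"y":0,"z":0,"ax":0,"ay":0,"az":0,"gripper":-1}]' 80
python3 - <<'E'
from h import *
go(.527,.353,-.002,9.8)
E
```

```text
time: 6.0
eef_pos: [0.5264, 0.3536, 0.0795]
orientation: [-179.9, -0.1, 9.6]
wrist_force: [1.1, 0.4, -0.0]
gripper_width: 1.002
grasp_force: 0.0
time: 6.67
eef_pos: [0.5254, 0.3531, -0.0025]
orientation: [180.0, 0.1, 9.7]
wrist_force: [0.0, -0.3, -0.1]
gripper_width: 1.004
grasp_force: 0.0
time: 7.33
eef_pos: [0.5269, 0.3531, -0.0009]
orientation: [-180.0, -0.1, 9.7]
wrist_force: [-0.2, -0.7, 4.8]
gripper_width: 0.243
grasp_force: 79.4
t 7.33 pos [ 0.5269  0.3531 -0.0009] rpy [-1.8e+02 -7.0e-02  9.7e+00] F [-0.2 -0.7  4.8] T [-0.2  -0.01  0.07] w 0.243 g 79.4
shift cm [0.01 0.01 0.11] turn deg [-0.   -0.07 -0.1 ]
```

Gripped: 79 N at a width of about 21 mm. Next I lift, turn by -23.5° and carry it to a point ahead of the stub.

```bash

python3 -m pendant '[{"x":0,"y":0,"z":-0.5,"ax":0,"ay":0,"az":0,"gripper":-1},{"x":0,"y":0,"z":-1.5,"ax":0,"ay":0,"az":0,"gripper":-1},{"x":0,"y":0,"z":-2.5,"ax":0,"ay":0,"az":0,"gripper":-1},{"x":0,"y":0,"z":-2,"ax":0,"ay":0,"az":3.5,"gripper":-1},{"x":0,"y":0,"z":-1.5,"ax":0,"ay":0,"az":5,"gripper":-1},{"x":0,"y":0,"z":-1,"ax":0,"ay":0,"az":5,"gripper":-1},{"x":0,"y":0,"z":-1,"ax":0,"ay":0,"az":5,"gripper":-1},{"x":0,"y":0,"z":0,"ax":0,"ay":0,"az":5,"gripper":-1}]'
python3 -m pendant '[{"x":0.1,"y":1.5,"z":0,"ax":0,"ay":0,"az":0,"gripper":-1},{"x":0.2,"y":2.8,"z":0,"ax":0,"ay":0,"az":0,"gripper":-1},{"x":0.2,"y":3.2,"z":0,"ax":0,"ay":0,"az":0,"gripper":-1},{"x":0.2,"y":3.2,"z":0,"ax":0,"ay":0,"az":0,"gripper":-1},{"x":0.2,"y":3.2,"z":0,"ax":0,"ay":0,"az":0,"gripper":-1},{"x":0.2,"y":3.2,"z":0,"ax":0,"ay":0,"az":0,"gripper":-1},{"x":0.2,"y":3.2,"z":0,"ax":0,"ay":0,"az":0,"gripper":-1},{"x":0.2,"y":3.2,"z":0,"ax":0,"ay":0,"az":0,"gripper":-1}]'
python3 -m pendant '[{"x":0.1,"y":3.2,"z":0,"ax":0,"ay":0,"az":0,"gripper":-1},{"x":0.1,"y":3,"z":0,"ax":0,"ay":0,"az":0,"gripper":-1},{"x":0.1,"y":2.4,"z":0,"ax":0,"ay":0,"az":0,"gripper":-1},{"x":0.1,"y":1.5,"z":0,"ax":0,"ay":0,"az":0,"gripper":-1},{"x":0,"y":0,"z":0,"ax":0,"ay":0,"az":0,"gripper":-1},{"x":0,"y":0,"z":0,"ax":0,"ay":0,"az":0,"gripper":-1}]'
python3 - <<'E'
from h import *
go(.464,.0223,-.001,-13.8)
E
```

```text
time: 8.0
eef_pos: [0.5268, 0.3535, 0.0998]
orientation: [-179.9, -0.1, -14.0]
wrist_force: [0.1, -0.8, -3.2]
gripper_width: 0.246
grasp_force: 78.5
time: 8.67
eef_pos: [0.4828, 0.1193, 0.0974]
orientation: [179.9, 0.1, -13.7]
wrist_force: [1.5, -0.6, -3.7]
gripper_width: 0.242
grasp_force: 78.8
time: 9.17
eef_pos: [0.4634, 0.0216, 0.0978]
orientation: [-180.0, 0.1, -13.9]
wrist_force: [-0.3, -0.5, -3.8]
gripper_width: 0.246
grasp_force: 79.0
t 9.17 pos [0.4634 0.0216 0.0978] rpy [-1.7999e+02  1.1000e-01 -1.3900e+01] F [-0.3 -0.5 -3.8] T [ 0.   -0.02  0.  ] w 0.246 g 79.0
shift cm [ 0.06 -0.08  9.88] turn deg [-0.01  0.11 -0.1 ]
```

```bash

python3 -m pendant '[{"x":0,"y":0,"z":1,"ax":0,"ay":0,"az":0,"gripper":-1},{"x":0,"y":0,"z":2,"ax":0,"ay":0,"az":0,"gripper":-1},{"x":0,"y":0,"z":2,"ax":0,"ay":0,"az":0,"gripper":-1},{"x":0,"y":0,"z":2,"ax":0,"ay":0,"az":0,"gripper":-1},{"x":0,"y":0,"z":1.5,"ax":0,"ay":0,"az":0,"gripper":-1},{"x":0,"y":-0.1,"z":1,"ax":0,"ay":0,"az":0,"gripper":-1},{"x":0,"y":0,"z":0.4,"ax":0,"ay":0,"az":0,"gripper":-1},{"x":0,"y":0,"z":0,"ax":0,"ay":0,"az":0,"gripper":-1}]'
python3 - <<'E'
from h import *
go(.464,.0223,-.001,-13.8)
T=robot.capture("top")[:,:,::-1].copy();S=robot.capture("side")[:,:,::-1].copy();cv2.imwrite("pics/top4.png",T);cv2.imwrite("pics/side4.png",S)
print(proj("top",[.561,-.0015,.057]),proj("side",[.561,-.0015,.057]))
o=np.zeros((600,800,3),np.uint8)
o[:,:480]=cv2.resize(T[140:205,235:287],(480,600),interpolation=cv2.INTER_CUBIC)
o[:320,480:]=cv2.resize(S[165:205,240:280],(320,320),interpolation=cv2.INTER_CUBIC);cv2.imwrite("pics/g5.png",o)
E
```

```text
time: 9.83
eef_pos: [0.4639, 0.0241, -0.0017]
orientation: [180.0, 0.2, -13.7]
wrist_force: [0.3, 0.0, -3.8]
gripper_width: 0.243
grasp_force: 78.9
t 9.83 pos [ 0.4639  0.0241 -0.0017] rpy [ 1.7999e+02  1.6000e-01 -1.3720e+01] F [ 0.3  0.  -3.8] T [-0.03 -0.1  -0.02] w 0.243 g 78.9
shift cm [ 0.05  0.17 -0.07] turn deg [0.01 0.16 0.08]
[261.0852648  182.35308469] [255.6902818 189.7234197]
```

View pics/g5.png

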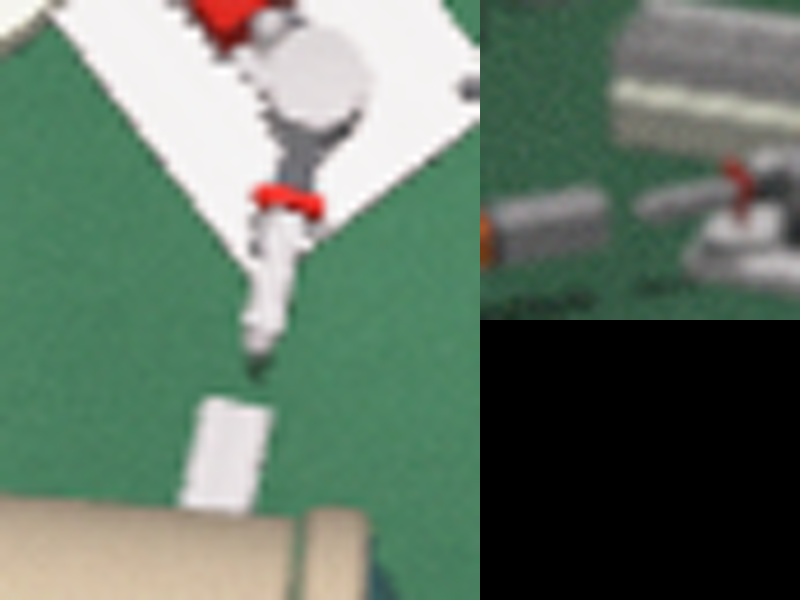

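The top crop shows the mouth centre at (237,403), the collar at (289,203) and the stub tip at (258,365). The bar sits a few mm to the left of the stub line, and the heights line up in the side view. I'll get the exact line difference.

```bash
python3 - <<'E'
from h import *
im=cv2.imread("pics/top4.png");S=4
big=cv2.resize(im,None,fx=S,fy=S,interpolation=cv2.INTER_CUBIC);h=cv2.cvtColor(big,cv2.COLOR_BGR2HSV);H,s,V=[h[:,:,i].astype(int) for i in range(3)]
px=lambda p:(np.asarray(p,float)+.5)/S-.5
g=(s<70)&(V>135)
def mid(r0,r1,c0,c1,z,name):
    c=[]
    for y in range(int(r0*S),int(r1*S)):
        x=np.nonzero(g[y,c0*S:c1*S])[0]
        if len(x): c.append((px(x.mean()+c0*S),px(y),len(x)/S))
    c=np.array(c);W=ray("top",c[:,:2],z)[:,:2];d=cv2.fitLine(W.astype(np.float32),cv2.DIST_HUBER,0,.001,.001).ravel();a=np.degrees(np.arctan2(d[1],d[0]))
    print(name,"width px",c[:,2].mean(),"point",d[2:],"angle",(a+90)%180-90,"rows",c[0,:2],c[-1,:2]);return d
b=mid(183.5,193,250,270,.057,"bar")
t=mid(170.5,177.5,258,268,.052,"stub")
red=((H<8)|(H>172))&(s>150)&(V>90);red[:158*S]=0;red[164*S:]=0;red[:,:260*S]=0;red[:,272*S:]=0
q=pts(red);W=ray("top",px(q),.058)[:,:2];c=W.mean(0);d=cv2.fitLine(W.astype(np.float32),cv2.DIST_L2,0,.001,.001).ravel();print("collar",c,"normal",np.degrees(np.arctan2(d[1],d[0]))%180-90)
v=c-t[2:4];print("collar-stub angle",np.degrees(np.arctan2(v[1],v[0])),np.linalg.norm(v))
m=ray("top",[235+237/9.23,140+403/9.23],.057)[0,:2];print("mouth",m)
n=np.array([-v[1],v[0]])/np.linalg.norm(v);print("mouth off stub line (left +) mm",(m-t[2:4])@n*1e3,(m-c)@n*1e3,"dist collar",np.linalg.norm(m-c))
E
```

```text
bar width px 8.664473684210526 point [0.5440566  0.00436066] angle -12.709366 rows [258.75  183.125] [258.375 192.375]
stub width px 4.866071428571429 point [ 0.5883562  -0.00823003] angle -14.962311 rows [264.    170.125] [262.375 176.875]
collar [ 0.6264288  -0.01768512] normal -15.583717
collar-stub angle -13.94688522880882 0.03922909107713827
mouth [ 5.56960997e-01 -1.74288082e-04]
mouth off stub line (left +) mm 0.2513151924917242 0.2513151924917224 dist collar 0.07164080216050488
```

```bash

python3 -m pendant '[{"x":0.5,"y":0.06,"z":-0.04,"ax":0,"ay":0,"az":0,"gripper":-1},{"x":0.6,"y":0.06,"z":0,"ax":0,"ay":0,"az":0,"gripper":-1},{"x":0.6,"y":0,"z":0,"ax":0,"ay":0,"az":0,"gripper":-1},{"x":0.6,"y":0,"z":0,"ax":0,"ay":0,"az":0,"gripper":-1},{"x":0.3,"y":0,"z":0,"ax":0,"ay":0,"az":0,"gripper":-1},{"x":0,"y":0,"z":0,"ax":0,"ay":0,"az":0,"gripper":-1}]'
python3 -m pendant '[{"x":0.2,"y":0,"z":0,"ax":0,"ay":0,"az":0,"gripper":-1},{"x":0.3,"y":0,"z":0,"ax":0,"ay":0,"az":0,"gripper":-1},{"x":0.3,"y":0,"z":0,"ax":0,"ay":0,"az":0,"gripper":-1},{"x":0,"y":0,"z":0,"ax":0,"ay":0,"az":0,"gripper":-1}]'
python3 - <<'E'
from h import *
go(.527,.0069,-.001,-13.8)
E
```

```text
time: 10.43
eef_pos: [0.4915, 0.0153, 0.0]
orientation: [-180.0, -0.1, -13.8]
wrist_force: [0.9, -0.2, -3.6]
gripper_width: 0.246
grasp_force: 79.0
time: 10.77
eef_pos: [0.4986, 0.0137, -0.0001]
orientation: [-180.0, -0.1, -13.8]
wrist_force: [0.2, -0.2, -3.6]
gripper_width: 0.244
grasp_force: 79.0
t 10.77 pos [ 4.986e-01  1.370e-02 -1.000e-04] rpy [-1.80e+02 -7.00e-02 -1.38e+01] F [ 0.2 -0.2 -3.6] T [-0.03 -0.11 -0.03] w 0.244 g 79.0
shift cm [ 2.92 -0.02  0.09] turn deg [-0.   -0.07 -0.  ]
```

```bash

python3 -m pendant '[{"x":0.3,"y":0,"z":0,"ax":0,"ay":0,"az":0,"gripper":-1},{"x":0.4,"y":0,"z":0.03,"ax":0,"ay":0,"az":0,"gripper":-1},{"x":0.4,"y":0,"z":0,"ax":0,"ay":0,"az":0,"gripper":-1},{"x":0.4,"y":0,"z":0,"ax":0,"ay":0,"az":0,"gripper":-1},{"x":0.3,"y":0,"z":0,"ax":0,"ay":0,"az":0,"gripper":-1},{"x":0,"y":0,"z":0,"ax":0,"ay":0,"az":0,"gripper":-1}]'
python3 - <<'E'
from h import *
go(.527,.0069,-.001,-13.8)
T=robot.capture("top")[:,:,::-1].copy();S=robot.capture("side")[:,:,::-1].copy();cv2.imwrite("pics/top5.png",T);cv2.imwrite("pics/side5.png",S)
o=np.zeros((600,800,3),np.uint8)
o[:,:480]=cv2.resize(T[140:205,235:287],(480,600),interpolation=cv2.INTER_CUBIC)
o[:320,480:]=cv2.resize(S[165:205,240:280],(320,320),interpolation=cv2.INTER_CUBIC);cv2.imwrite("pics/g6.png",o)
E
```

```text
time: 11.27
eef_pos: [0.5164, 0.0093, -0.0004]
orientation: [-180.0, -0.1, -13.8]
wrist_force: [-0.6, 0.0, -3.2]
gripper_width: 0.24
grasp_force: 79.0
t 11.27 pos [ 5.164e-01  9.300e-03 -4.000e-04] rpy [-1.800e+02 -8.000e-02 -1.381e+01] F [-0.6  0.  -3.2] T [-0.01 -0.07 -0.03] w 0.24 g 79.0
shift cm [ 1.08 -0.02  0.06] turn deg [-0.   -0.08 -0.01]
```

View pics/g6.png

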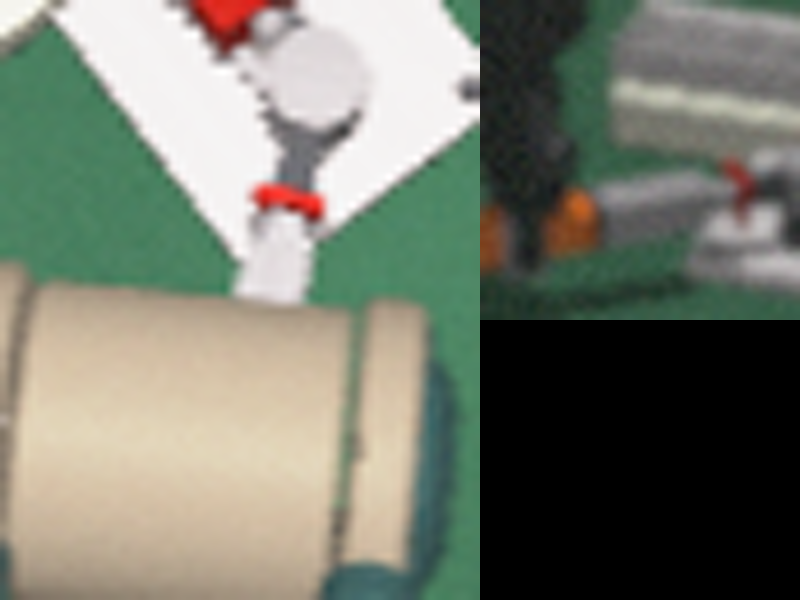

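The crop shows the socket on the stub, with the mouth near (282,222) and a few mm short of the collar face near (288,213). Now I approach gently.

```bash

python3 -m pendant '[{"x":0.1,"y":0.05,"z":0.03,"ax":0,"ay":0,"az":0,"gripper":-1},{"x":0.1,"y":0,"z":0,"ax":0,"ay":0,"az":0,"gripper":-1},{"x":0.1,"y":0,"z":0,"ax":0,"ay":0,"az":0,"gripper":-1},{"x":0,"y":0,"z":0,"ax":0,"ay":0,"az":0,"gripper":-1}]'
python3 -m pendant '[{"x":0.1,"y":0,"z":0,"ax":0,"ay":0,"az":0,"gripper":-1},{"x":0.1,"y":0,"z":0,"ax":0,"ay":0,"az":0,"gripper":-1},{"x":0,"y":0,"z":0,"ax":0,"ay":0,"az":0,"gripper":-1}]'
python3 - <<'E'
from h import *
go(.527,.0069,-.001,-13.8)
E
```

```text
time: 11.7
eef_pos: [0.5182, 0.0083, -0.0008]
orientation: [180.0, -0.0, -13.8]
wrist_force: [-0.0, -0.0, -3.8]
gripper_width: 0.244
grasp_force: 79.0
time: 11.95
eef_pos: [0.5202, 0.0078, -0.0008]
orientation: [180.0, -0.0, -13.8]
wrist_force: [0.6, 0.5, -3.5]
gripper_width: 0.24
grasp_force: 79.0
t 11.95 pos [ 0.5202  0.0078 -0.0008] rpy [ 1.80e+02 -3.00e-02 -1.38e+01] F [ 0.6  0.5 -3.5] T [0.02 0.01 0.05] w 0.24 g 79.0
shift cm [ 0.68 -0.07  0.02] turn deg [ 0.   -0.03 -0.  ]
```

```bash

python3 -m pendant '[{"x":0.1,"y":0,"z":0,"ax":0,"ay":0,"az":0,"gripper":-1},{"x":0.05,"y":0,"z":0,"ax":0,"ay":0,"az":0,"gripper":-1},{"x":0,"y":0,"z":0,"ax":0,"ay":0,"az":0,"gripper":-1}]'
python3 -m pendant '[{"x":0.1,"y":0,"z":0,"ax":0,"ay":0,"az":0,"gripper":-1},{"x":0,"y":0,"z":0,"ax":0,"ay":0,"az":0,"gripper":-1}]'

```

```text
time: 12.2
eef_pos: [0.5215, 0.0075, -0.0008]
orientation: [180.0, -0.0, -13.8]
wrist_force: [0.9, -0.6, -3.9]
gripper_width: 0.245
grasp_force: 79.0
time: 12.37
eef_pos: [0.5225, 0.0072, -0.0008]
orientation: [180.0, -0.0, -13.8]
wrist_force: [0.2, 1.1, -3.7]
gripper_width: 0.241
grasp_force: 79.0
```

```bash

python3 -m pendant '[{"x":0.1,"y":0,"z":0,"ax":0,"ay":0,"az":0,"gripper":-1},{"x":0,"y":0,"z":0,"ax":0,"ay":0,"az":0,"gripper":-1}]'

```

```text
time: 12.53
eef_pos: [0.5235, 0.007, -0.0008]
orientation: [180.0, -0.0, -13.8]
wrist_force: [-0.1, 0.4, -4.5]
gripper_width: 0.245
grasp_force: 79.0
```

```bash

python3 -m pendant '[{"x":0.1,"y":0,"z":0,"ax":0,"ay":0,"az":0,"gripper":-1},{"x":0,"y":0,"z":0,"ax":0,"ay":0,"az":0,"gripper":-1}]'

```

```text
time: 12.7
eef_pos: [0.5245, 0.0067, -0.0008]
orientation: [180.0, -0.0, -13.8]
wrist_force: [0.2, 0.9, -4.1]
gripper_width: 0.24
grasp_force: 79.0
```

```bash

python3 -m pendant '[{"x":0.08,"y":0,"z":0,"ax":0,"ay":0,"az":0,"gripper":-1},{"x":0,"y":0,"z":0,"ax":0,"ay":0,"az":0,"gripper":-1}]'

```

```text
time: 12.87
eef_pos: [0.5252, 0.0066, -0.0008]
orientation: [180.0, -0.0, -13.8]
wrist_force: [-0.2, 0.4, -3.5]
gripper_width: 0.242
grasp_force: 79.0
```

```bash

python3 -m pendant '[{"x":0.06,"y":0,"z":0,"ax":0,"ay":0,"az":0,"gripper":-1},{"x":0,"y":0,"z":0,"ax":0,"ay":0,"az":0,"gripper":-1}]'

```

```text
time: 13.03
eef_pos: [0.5257, 0.0065, -0.0008]
orientation: [180.0, -0.0, -13.8]
wrist_force: [-0.3, -0.1, -3.8]
gripper_width: 0.241
grasp_force: 79.0
```

```bash

python3 -m pendant '[{"x":0.05,"y":0,"z":0,"ax":0,"ay":0,"az":0,"gripper":-1},{"x":0,"y":0,"z":0,"ax":0,"ay":0,"az":0,"gripper":-1}]'

```

```text
time: 13.2
eef_pos: [0.5262, 0.0063, -0.0008]
orientation: [180.0, -0.0, -13.8]
wrist_force: [0.2, -0.1, -3.0]
gripper_width: 0.242
grasp_force: 79.0
```

```bash

python3 -m pendant '[{"x":0.05,"y":0,"z":0,"ax":0,"ay":0,"az":0,"gripper":-1},{"x":0,"y":0,"z":0,"ax":0,"ay":0,"az":0,"gripper":-1}]'

```

```text
time: 13.37
eef_pos: [0.5267, 0.0062, -0.0008]
orientation: [180.0, -0.0, -13.8]
wrist_force: [-0.3, -0.7, -3.3]
gripper_width: 0.245
grasp_force: 79.0
```

```bash

python3 -m pendant '[{"x":0.06,"y":0,"z":0,"ax":0,"ay":0,"az":0,"gripper":-1},{"x":0,"y":0,"z":0,"ax":0,"ay":0,"az":0,"gripper":-1}]'

```

```text
time: 13.53
eef_pos: [0.5273, 0.0061, -0.0008]
orientation: [180.0, -0.0, -13.8]
wrist_force: [-0.5, 0.2, -3.8]
gripper_width: 0.246
grasp_force: 79.0
```

```bash

python3 -m pendant '[{"x":0.05,"y":0,"z":0,"ax":0,"ay":0,"az":0,"gripper":-1},{"x":0,"y":0,"z":0,"ax":0,"ay":0,"az":0,"gripper":-1}]'

```

```text
time: 13.7
eef_pos: [0.5277, 0.0059, -0.0008]
orientation: [180.0, -0.0, -13.8]
wrist_force: [-0.3, -0.2, -3.5]
gripper_width: 0.239
grasp_force: 79.0
```

```bash

python3 -m pendant '[{"x":0.06,"y":0,"z":0,"ax":0,"ay":0,"az":0,"gripper":-1},{"x":0,"y":0,"z":0,"ax":0,"ay":0,"az":0,"gripper":-1}]'

```

```text
time: 13.87
eef_pos: [0.5284, 0.0058, -0.0008]
orientation: [180.0, -0.0, -13.8]
wrist_force: [0.4, -0.3, -2.8]
gripper_width: 0.244
grasp_force: 79.0
```

```bash

python3 -m pendant '[{"x":0.05,"y":0,"z":0,"ax":0,"ay":0,"az":0,"gripper":-1},{"x":0,"y":0,"z":0,"ax":0,"ay":0,"az":0,"gripper":-1}]'

```

```text
time: 14.03
eef_pos: [0.5288, 0.0057, -0.0008]
orientation: [180.0, -0.0, -13.8]
wrist_force: [0.2, -0.7, -3.4]
gripper_width: 0.246
grasp_force: 79.0
```

```bash
python3 - <<'E'
from h import *
T=robot.capture("top")[:,:,::-1].copy();S=robot.capture("side")[:,:,::-1].copy();cv2.imwrite("pics/top6.png",T);cv2.imwrite("pics/side6.png",S)
o=np.zeros((600,800,3),np.uint8)
o[:300,:]=cv2.resize(T[152:176,243:287],(800,300),interpolation=cv2.INTER_CUBIC) if 0 else cv2.resize(T[150:174,233:297],(800,300),interpolation=cv2.INTER_CUBIC)
o[300:,:]=cv2.resize(S[170:194,235:299],(800,300),interpolation=cv2.INTER_CUBIC);cv2.imwrite("pics/g7.png",o)
E
```

```text
(no output)
```

View pics/g7.png

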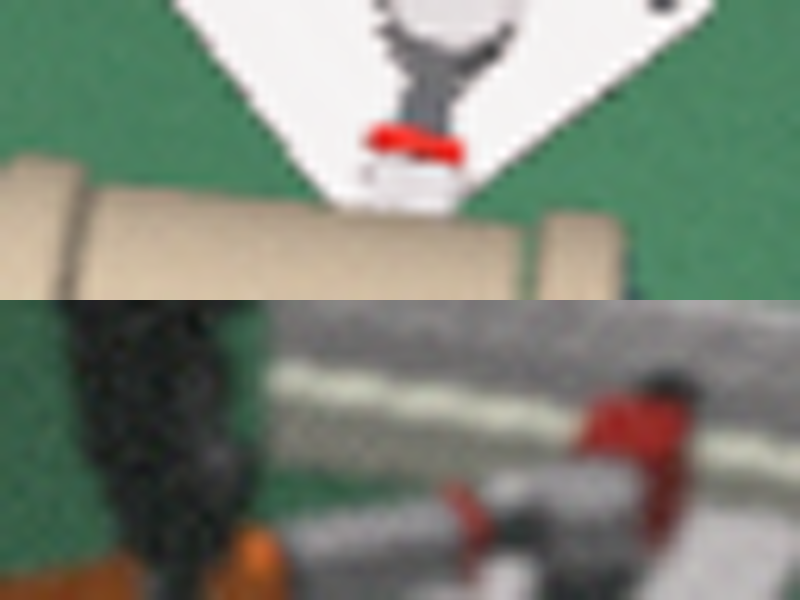

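The pictures show the mouth almost on the red collar (top crop about (412,165), side crop about (465,520)). I'll continue in half-millimetre steps.

```bash

python3 -m pendant '[{"x":0.05,"y":0,"z":0,"ax":0,"ay":0,"az":0,"gripper":-1},{"x":0,"y":0,"z":0,"ax":0,"ay":0,"az":0,"gripper":-1}]'

```

```text
time: 14.3
eef_pos: [0.5292, 0.0056, -0.0008]
orientation: [180.0, -0.0, -13.8]
wrist_force: [-0.1, -0.5, -3.5]
gripper_width: 0.242
grasp_force: 79.0
```

```bash

python3 -m pendant '[{"x":0.05,"y":0,"z":0,"ax":0,"ay":0,"az":0,"gripper":-1},{"x":0,"y":0,"z":0,"ax":0,"ay":0,"az":0,"gripper":-1}]'

```

```text
time: 14.47
eef_pos: [0.5295, 0.0055, -0.0009]
orientation: [180.0, 0.0, -13.8]
wrist_force: [-0.1, -0.4, -3.5]
gripper_width: 0.245
grasp_force: 79.0
```

```bash

python3 -m pendant '[{"x":0.05,"y":0,"z":0,"ax":0,"ay":0,"az":0,"gripper":-1},{"x":0,"y":0,"z":0,"ax":0,"ay":0,"az":0,"gripper":-1}]'

```

```text
time: 14.63
eef_pos: [0.5295, 0.0055, -0.0009]
orientation: [180.0, 0.1, -13.8]
wrist_force: [-1.9, 0.9, -3.4]
gripper_width: 0.244
grasp_force: 79.0
```

```bash

python3 -m pendant '[{"x":0.05,"y":0,"z":0,"ax":0,"ay":0,"az":0,"gripper":-1},{"x":0,"y":0,"z":0,"ax":0,"ay":0,"az":0,"gripper":-1}]'

```

```text
time: 14.8
eef_pos: [0.5295, 0.0055, -0.001]
orientation: [180.0, 0.1, -13.8]
wrist_force: [-2.8, 1.4, -2.6]
gripper_width: 0.24
grasp_force: 79.1
```

```bash

python3 -m pendant '[{"x":0.05,"y":0,"z":0,"ax":0,"ay":0,"az":0,"gripper":-1},{"x":0,"y":0,"z":0,"ax":0,"ay":0,"az":0,"gripper":-1}]'

```

```text
time: 14.97
eef_pos: [0.5295, 0.0055, -0.0011]
orientation: [180.0, 0.2, -13.8]
wrist_force: [-5.6, 1.8, -1.3]
gripper_width: 0.245
grasp_force: 79.3
```

```bash

python3 -m pendant '[{"x":0.1,"y":0,"z":0,"ax":0,"ay":0,"az":0,"gripper":-1},{"x":0,"y":0,"z":0,"ax":0,"ay":0,"az":0,"gripper":-1},{"x":0,"y":0,"z":0,"ax":0,"ay":0,"az":0,"gripper":-1},{"x":0,"y":0,"z":0,"ax":0,"ay":0,"az":0,"gripper":-1},{"x":0,"y":0,"z":0,"ax":0,"ay":0,"az":0,"gripper":-1},{"x":0,"y":0,"z":0,"ax":0,"ay":0,"az":0,"gripper":-1}]'
python3 - <<'E'
from h import *
go(.5295,.0055,-.001,-13.8)
E
```

```text
time: 15.47
eef_pos: [0.5294, 0.0054, -0.0012]
orientation: [180.0, 0.3, -13.8]
wrist_force: [-6.4, 1.1, -0.6]
gripper_width: 0.239
grasp_force: 79.5
t 15.47 pos [ 0.5294  0.0054 -0.0012] rpy [179.97   0.28 -13.8 ] F [-6.4  1.1 -0.6] T [0.12 0.66 0.04] w 0.239 g 79.5
shift cm [ 0.01 -0.01 -0.02] turn deg [0.03 0.28 0.  ]
```

```bash

python3 -m pendant '[{"x":0.08,"y":0,"z":-0.02,"ax":0,"ay":0,"az":0,"gripper":-1},{"x":0,"y":0,"z":0,"ax":0,"ay":0,"az":0,"gripper":-1},{"x":0,"y":0,"z":0,"ax":0,"ay":0,"az":0,"gripper":-1},{"x":0,"y":0,"z":0,"ax":0,"ay":0,"az":0,"gripper":-1},{"x":0,"y":0,"z":0,"ax":0,"ay":0,"az":0,"gripper":-1}]'
python3 - <<'E'
from h import *
go(.5295,.0055,-.001,-13.8)
E
```

```text
time: 15.88
eef_pos: [0.5294, 0.0054, -0.001]
orientation: [180.0, 0.4, -13.8]
wrist_force: [-7.7, 1.3, 0.0]
gripper_width: 0.244
grasp_force: 79.6
t 15.88 pos [ 0.5294  0.0054 -0.001 ] rpy [179.97   0.37 -13.79] F [-7.7  1.3  0. ] T [0.2  0.82 0.02] w 0.244 g 79.6
shift cm [ 0.01 -0.01 -0.  ] turn deg [0.03 0.37 0.01]
```

Step 1 was held at about 8 N for 1 s. I'll ease off slightly and start the swing about the pivot (R about 143.5 mm).

```bash

python3 -m pendant '[{"x":-0.1,"y":0,"z":0,"ax":0,"ay":0,"az":0,"gripper":-1},{"x":-0.05,"y":0.13,"z":0,"ax":0,"ay":0,"az":-0.5,"gripper":-1},{"x":0.005,"y":0.25,"z":0,"ax":0,"ay":0,"az":-1,"gripper":-1},{"x":0.005,"y":0.376,"z":0,"ax":0,"ay":0,"az":-1.5,"gripper":-1},{"x":0.009,"y":0.5,"z":0,"ax":0,"ay":0,"az":-2,"gripper":-1},{"x":0.009,"y":0.5,"z":0,"ax":0,"ay":0,"az":-2,"gripper":-1},{"x":0.005,"y":0.25,"z":0,"ax":0,"ay":0,"az":-1,"gripper":-1},{"x":0,"y":0,"z":0,"ax":0,"ay":0,"az":0,"gripper":-1}]'
cat >>h.py <<'E'
def tf():
    o=robot.observe();R=Ro.from_euler("xyz",o["orientation"],degrees=True).inv();y=np.radians(o["orientation"][2]);p=o["eef_pos"][:2]+.1435*np.array([np.cos(y),np.sin(y)])
    print("t",round(o["time"],2),"pos",o["eef_pos"].round(4),"rpy",o["orientation"].round(2),"tool F",R.apply(o["wrist_force"]).round(1),"tool T",R.apply(o["ft_torque"]).round(2),"w",round(o["gripper_width"],3),"pivot",p.round(4))
E
python3 -c "from h import *;tf()"
```

```text
time: 16.55
eef_pos: [0.5262, -0.0132, -0.001]
orientation: [-179.8, 0.2, -5.8]
wrist_force: [-4.5, 6.7, -0.6]
gripper_width: 0.247
grasp_force: 79.4
t 16.55 pos [ 0.5262 -0.0132 -0.001 ] rpy [-179.85    0.2    -5.83] tool F [-5.1 -6.2  0.6] tool T [ 0.81 -0.63 -0.19] w 0.247 pivot [ 0.669  -0.0278]
```

```bash

python3 -m pendant '[{"x":-0.05,"y":0.25,"z":0,"ax":0,"ay":0,"az":-1,"gripper":-1},{"x":0.005,"y":0.376,"z":0,"ax":0,"ay":0,"az":-1.5,"gripper":-1},{"x":0.009,"y":0.5,"z":0,"ax":0,"ay":0,"az":-2,"gripper":-1},{"x":0.009,"y":0.5,"z":0,"ax":0,"ay":0,"az":-2,"gripper":-1},{"x":0.009,"y":0.5,"z":0,"ax":0,"ay":0,"az":-2,"gripper":-1},{"x":0.009,"y":0.5,"z":0,"ax":0,"ay":0,"az":-2,"gripper":-1},{"x":0.005,"y":0.376,"z":0,"ax":0,"ay":0,"az":-1.5,"gripper":-1},{"x":0,"y":0,"z":0,"ax":0,"ay":0,"az":0,"gripper":-1}]'
python3 -c "from h import *;tf()"
```

```text
time: 17.22
eef_pos: [0.5261, -0.0423, -0.001]
orientation: [-179.7, 0.1, 6.2]
wrist_force: [-3.6, 8.7, -2.2]
gripper_width: 0.245
grasp_force: 79.5
t 17.22 pos [ 0.5261 -0.0423 -0.001 ] rpy [-1.7973e+02  1.3000e-01  6.1700e+00] tool F [-2.6 -9.   2.3] tool T [ 1.4  -0.2  -0.37] w 0.245 pivot [ 0.6688 -0.0268]
```

```bash

python3 -m pendant '[{"x":0.005,"y":0.25,"z":0,"ax":0,"ay":0,"az":-1,"gripper":-1},{"x":0.009,"y":0.5,"z":0,"ax":0,"ay":0,"az":-2,"gripper":-1},{"x":0.009,"y":0.5,"z":0,"ax":0,"ay":0,"az":-2,"gripper":-1},{"x":0.009,"y":0.5,"z":0,"ax":0,"ay":0,"az":-2,"gripper":-1},{"x":0.009,"y":0.5,"z":0,"ax":0,"ay":0,"az":-2,"gripper":-1},{"x":0.009,"y":0.5,"z":0,"ax":0,"ay":0,"az":-2,"gripper":-1},{"x":0.005,"y":0.25,"z":0,"ax":0,"ay":0,"az":-1,"gripper":-1},{"x":0,"y":0,"z":0,"ax":0,"ay":0,"az":0,"gripper":-1}]'
python3 -c "from h import *;tf()"
python3 -m pendant '[{"x":0.005,"y":0.25,"z":0,"ax":0,"ay":0,"az":-1,"gripper":-1},{"x":0.009,"y":0.5,"z":0,"ax":0,"ay":0,"az":-2,"gripper":-1},{"x":0.009,"y":0.5,"z":0,"ax":0,"ay":0,"az":-2,"gripper":-1},{"x":0.009,"y":0.5,"z":0,"ax":0,"ay":0,"az":-2,"gripper":-1},{"x":0.005,"y":0.25,"z":0,"ax":0,"ay":0,"az":-1,"gripper":-1},{"x":0,"y":0,"z":0,"ax":0,"ay":0,"az":0,"gripper":-1}]'
python3 -c "from h import *;tf()"
```

```text
time: 17.88
eef_pos: [0.5319, -0.0708, -0.0011]
orientation: [-179.6, 0.1, 18.2]
wrist_force: [-5.1, 9.6, -0.4]
gripper_width: 0.245
grasp_force: 79.8
t 17.88 pos [ 0.5319 -0.0708 -0.0011] rpy [-1.7963e+02  1.3000e-01  1.8210e+01] tool F [ -1.8 -10.7   0.5] tool T [ 1.64  0.07 -0.51] w 0.245 pivot [ 0.6682 -0.026 ]
time: 18.38
eef_pos: [0.5392, -0.0894, -0.0012]
orientation: [-179.6, 0.1, 26.3]
wrist_force: [-6.0, 8.7, -0.8]
gripper_width: 0.242
grasp_force: 79.9
t 18.38 pos [ 0.5392 -0.0894 -0.0012] rpy [-1.7961e+02  1.3000e-01  2.6260e+01] tool F [ -1.5 -10.5   0.8] tool T [ 1.64  0.17 -0.58] w 0.242 pivot [ 0.6679 -0.0259]
```

```bash

python3 -m pendant '[{"x":0.005,"y":0.25,"z":0,"ax":0,"ay":0,"az":-1,"gripper":-1},{"x":0.005,"y":0.376,"z":0,"ax":0,"ay":0,"az":-1.5,"gripper":-1},{"x":0.005,"y":0.376,"z":0,"ax":0,"ay":0,"az":-1.5,"gripper":-1},{"x":0.005,"y":0.25,"z":0,"ax":0,"ay":0,"az":-1,"gripper":-1},{"x":0,"y":0.25,"z":0,"ax":0,"ay":0,"az":-1,"gripper":-1},{"x":0,"y":0,"z":0,"ax":0,"ay":0,"az":0,"gripper":-1}]'
python3 -c "from h import *;tf()"
python3 -m pendant '[{"x":0.005,"y":0.25,"z":0,"ax":0,"ay":0,"az":-1,"gripper":-1},{"x":0.005,"y":0.25,"z":0,"ax":0,"ay":0,"az":-1,"gripper":-1},{"x":0,"y":0.25,"z":0,"ax":0,"ay":0,"az":-1,"gripper":-1},{"x":0,"y":0.25,"z":0,"ax":0,"ay":0,"az":-1,"gripper":-1},{"x":0,"y":0,"z":0,"ax":0,"ay":0,"az":0,"gripper":-1}]'
python3 -c "from h import *;tf()"
```

```text
time: 18.88
eef_pos: [0.5468, -0.1034, -0.0011]
orientation: [-179.7, 0.1, 32.3]
wrist_force: [-4.7, 5.8, -0.4]
gripper_width: 0.239
grasp_force: 79.8
t 18.88 pos [ 0.5468 -0.1034 -0.0011] rpy [-1.797e+02  1.200e-01  3.228e+01] tool F [-0.9 -7.5  0.4] tool T [ 1.22  0.1  -0.47] w 0.239 pivot [ 0.6681 -0.0268]
time: 19.3
eef_pos: [0.5534, -0.1131, -0.001]
orientation: [-179.9, 0.1, 36.3]
wrist_force: [-4.4, 2.2, -2.3]
gripper_width: 0.242
grasp_force: 79.5
t 19.3 pos [ 0.5534 -0.1131 -0.001 ] rpy [-1.7986e+02  9.0000e-02  3.6280e+01] tool F [-2.3 -4.4  2.3] tool T [ 0.64 -0.17 -0.23] w 0.242 pivot [ 0.6691 -0.0281]
```

```bash

python3 -m pendant '[{"x":0,"y":0.2,"z":0,"ax":0,"ay":0,"az":-0.8,"gripper":-1},{"x":0,"y":0.25,"z":0,"ax":0,"ay":0,"az":-1,"gripper":-1},{"x":0,"y":0.2,"z":0,"ax":0,"ay":0,"az":-0.8,"gripper":-1},{"x":0,"y":0,"z":0,"ax":0,"ay":0,"az":0,"gripper":-1}]'
python3 -c "from h import *;tf()"
```

```text
time: 19.63
eef_pos: [0.5589, -0.1195, -0.0008]
orientation: [180.0, 0.0, 38.8]
wrist_force: [-2.2, 1.0, -3.6]
gripper_width: 0.243
grasp_force: 79.1
t 19.63 pos [ 0.5589 -0.1195 -0.0008] rpy [1.7995e+02 1.0000e-02 3.8840e+01] tool F [-1.1 -2.2  3.6] tool T [ 0.23 -0.15 -0.15] w 0.243 pivot [ 0.6707 -0.0295]
```

```bash

python3 -m pendant '[{"x":0,"y":0.2,"z":0,"ax":0,"ay":0,"az":-0.8,"gripper":-1},{"x":0,"y":0.2,"z":0,"ax":0,"ay":0,"az":-0.8,"gripper":-1},{"x":0,"y":0,"z":0,"ax":0,"ay":0,"az":0,"gripper":-1}]'
python3 -c "from h import *;tf()"
```

```text
time: 19.88
eef_pos: [0.5618, -0.1226, -0.0006]
orientation: [179.9, -0.0, 40.4]
wrist_force: [-1.5, 0.9, -4.7]
gripper_width: 0.245
grasp_force: 79.1
t 19.88 pos [ 0.5618 -0.1226 -0.0006] rpy [ 1.7994e+02 -2.0000e-02  4.0440e+01] tool F [-0.5 -1.6  4.7] tool T [ 0.25 -0.1  -0.16] w 0.245 pivot [ 0.671  -0.0295]
```

```bash

python3 -m pendant '[{"x":0,"y":0.2,"z":0,"ax":0,"ay":0,"az":-0.8,"gripper":-1},{"x":0,"y":0.15,"z":0,"ax":0,"ay":0,"az":-0.6,"gripper":-1},{"x":0,"y":0,"z":0,"ax":0,"ay":0,"az":0,"gripper":-1}]'
python3 -c "from h import *;tf()"
```

```text
time: 20.13
eef_pos: [0.5633, -0.124, -0.0007]
orientation: [-179.9, -0.0, 41.8]
wrist_force: [-1.9, 4.6, -3.4]
gripper_width: 0.242
grasp_force: 79.3
t 20.13 pos [ 0.5633 -0.124  -0.0007] rpy [-1.7993e+02 -3.0000e-02  4.1800e+01] tool F [ 1.6 -4.7  3.4] tool T [ 0.65  0.29 -0.23] w 0.242 pivot [ 0.6703 -0.0284]
```

```bash

python3 -m pendant '[{"x":0,"y":0.15,"z":0,"ax":0,"ay":0,"az":-0.6,"gripper":-1},{"x":0,"y":0.1,"z":0,"ax":0,"ay":0,"az":-0.4,"gripper":-1},{"x":0,"y":0,"z":0,"ax":0,"ay":0,"az":0,"gripper":-1}]'
python3 -c "from h import *;tf()"
```

```text
time: 20.38
eef_pos: [0.5639, -0.1249, -0.0009]
orientation: [-179.8, -0.0, 42.8]
wrist_force: [-3.7, 5.7, -3.4]
gripper_width: 0.241
grasp_force: 79.5
t 20.38 pos [ 0.5639 -0.1249 -0.0009] rpy [-1.7979e+02 -1.0000e-02  4.2800e+01] tool F [ 1.2 -6.7  3.4] tool T [ 1.06  0.36 -0.31] w 0.241 pivot [ 0.6692 -0.0274]
```

```bash

python3 -m pendant '[{"x":0,"y":0.07,"z":0,"ax":0,"ay":0,"az":0,"gripper":-1},{"x":0,"y":0,"z":0,"ax":0,"ay":0,"az":0,"gripper":-1},{"x":0,"y":0,"z":0,"ax":0,"ay":0,"az":0,"gripper":-1},{"x":0,"y":0,"z":0,"ax":0,"ay":0,"az":0,"gripper":-1}]'
python3 - <<'E'
from h import *
tf()
T=robot.capture("top")[:,:,::-1].copy();cv2.imwrite("pics/top7.png",T)
h=cv2.cvtColor(cv2.resize(T,None,fx=4,fy=4,interpolation=cv2.INTER_CUBIC),cv2.COLOR_BGR2HSV);H,s,V=[h[:,:,i].astype(int) for i in range(3)]
px=lambda p:(np.asarray(p,float)+.5)/4-.5
roi=np.zeros(H.shape,bool);roi[320:740,800:1200]=1
for st,c,m in comps(((H<8)|(H>172))&(s>150)&(V>90)&roi,40): print("red",px(c),st[4]/16,ray("top",px(c),.058)[0])
for st,c,m in comps((H>50)&(H<75)&(s>150)&(V>120)&roi,30): print("mark",px(c),ray("top",px(c),.054)[0])
E
```

```text
time: 20.72
eef_pos: [0.5639, -0.1249, -0.0009]
orientation: [-179.7, 0.0, 42.8]
wrist_force: [-3.3, 6.5, -2.6]
gripper_width: 0.245
grasp_force: 79.5
t 20.72 pos [ 0.5639 -0.1249 -0.0009] rpy [-179.74    0.     42.79] tool F [ 2.  -7.   2.7] tool T [ 1.21  0.5  -0.29] w 0.245 pivot [ 0.6692 -0.0274]
red [259.31746862 136.74686192] 119.5 [0.70357651 0.00172863 0.058     ]
red [277.59763682 157.93097015] 12.5625 [ 0.63597462 -0.05388179  0.058     ]
mark [275.49847561  98.52896341] [ 0.82486217 -0.05092457  0.054     ]
mark [220.17672414 140.08189655] [0.69638839 0.12449524 0.054     ]
```

```bash

python3 -m pendant '[{"x":0,"y":0.08,"z":0,"ax":0,"ay":0,"az":0,"gripper":-1},{"x":0,"y":0.05,"z":0,"ax":0,"ay":0,"az":0,"gripper":-1},{"x":0,"y":0,"z":0,"ax":0,"ay":0,"az":0,"gripper":-1},{"x":0,"y":0,"z":0,"ax":0,"ay":0,"az":0,"gripper":-1}]'
python3 -c "from h import *;tf()"
python3 -m pendant '[{"x":0,"y":-0.1,"z":0,"ax":0,"ay":0,"az":0,"gripper":-1},{"x":0,"y":-0.1,"z":0,"ax":0,"ay":0,"az":0.3,"gripper":-1},{"x":0,"y":-0.1,"z":0,"ax":0,"ay":0,"az":0.3,"gripper":-1},{"x":0,"y":0,"z":0,"ax":0,"ay":0,"az":0,"gripper":-1}]'
python3 -c "from h import *;tf()"
```

```text
time: 21.1
eef_pos: [0.5639, -0.1249, -0.001]
orientation: [-179.6, 0.0, 42.8]
wrist_force: [-3.8, 8.9, -1.4]
gripper_width: 0.247
grasp_force: 79.7
t 21.1 pos [ 0.5639 -0.1249 -0.001 ] rpy [-1.7961e+02  1.0000e-02  4.2790e+01] tool F [ 3.3 -9.1  1.5] tool T [ 1.52  0.63 -0.41] w 0.247 pivot [ 0.6692 -0.0274]
time: 21.43
eef_pos: [0.5635, -0.1245, -0.0008]
orientation: [-179.9, 0.0, 42.2]
wrist_force: [-2.6, 5.5, -3.9]
gripper_width: 0.247
grasp_force: 79.2
t 21.43 pos [ 0.5635 -0.1245 -0.0008] rpy [-179.87    0.     42.21] tool F [ 1.8 -5.8  3.9] tool T [ 0.85  0.3  -0.26] w 0.247 pivot [ 0.6697 -0.0281]
```

```bash

python3 -m pendant '[{"x":0,"y":-0.1,"z":0,"ax":0,"ay":0,"az":0.3,"gripper":-1},{"x":0,"y":-0.1,"z":0,"ax":0,"ay":0,"az":0,"gripper":-1},{"x":0,"y":0,"z":0,"ax":0,"ay":0,"az":0,"gripper":-1}]'
python3 -c "from h import *;tf()"
python3 -m pendant '[{"x":-0.2,"y":0,"z":0,"ax":0,"ay":0,"az":0,"gripper":-1},{"x":-0.3,"y":0,"z":0,"ax":0,"ay":0,"az":0,"gripper":-1},{"x":-0.3,"y":0,"z":0,"ax":0,"ay":0,"az":0,"gripper":-1},{"x":0,"y":0,"z":0,"ax":0,"ay":0,"az":0,"gripper":-1}]'
python3 -c "from h import *;tf()"
```

```text
time: 21.68
eef_pos: [0.5632, -0.1243, -0.0005]
orientation: [180.0, -0.0, 41.9]
wrist_force: [-2.1, 2.4, -4.8]
gripper_width: 0.247
grasp_force: 79.1
t 21.68 pos [ 5.632e-01 -1.243e-01 -5.000e-04] rpy [ 1.7996e+02 -1.0000e-02  4.1910e+01] tool F [ 0.  -3.2  4.8] tool T [ 0.49  0.1  -0.17] w 0.247 pivot [ 0.67   -0.0285]
time: 22.02
eef_pos: [0.5566, -0.1303, -0.0005]
orientation: [180.0, 0.0, 41.9]
wrist_force: [-2.4, 2.5, -3.4]
gripper_width: 0.243
grasp_force: 79.2
t 22.02 pos [ 5.566e-01 -1.303e-01 -5.000e-04] rpy [1.7999e+02 3.0000e-02 4.1890e+01] tool F [-0.2 -3.5  3.4] tool T [ 0.45  0.08 -0.21] w 0.243 pivot [ 0.6634 -0.0344]
```

```bash

python3 -m pendant '[{"x":-0.4,"y":-0.05,"z":0,"ax":0,"ay":0,"az":0,"gripper":-1},{"x":-0.6,"y":0,"z":0,"ax":0,"ay":0,"az":0,"gripper":-1},{"x":-0.6,"y":0,"z":0,"ax":0,"ay":0,"az":0,"gripper":-1},{"x":-0.6,"y":0,"z":0,"ax":0,"ay":0,"az":0,"gripper":-1},{"x":-0.4,"y":0,"z":0,"ax":0,"ay":0,"az":0,"gripper":-1},{"x":0,"y":0,"z":0,"ax":0,"ay":0,"az":0,"gripper":-1}]'
python3 -c "from h import *;tf()"
python3 -m pendant '[{"x":-0.4,"y":0,"z":0,"ax":0,"ay":0,"az":0,"gripper":-1},{"x":-0.6,"y":0,"z":0,"ax":0,"ay":0,"az":0,"gripper":-1},{"x":-0.8,"y":0,"z":0,"ax":0,"ay":0,"az":0,"gripper":-1},{"x":-1,"y":0,"z":0,"ax":0,"ay":0,"az":0,"gripper":-1},{"x":-1.2,"y":0,"z":0,"ax":0,"ay":0,"az":0,"gripper":-1},{"x":-1,"y":0,"z":0,"ax":0,"ay":0,"az":0,"gripper":-1},{"x":-0.5,"y":0,"z":0,"ax":0,"ay":0,"az":0,"gripper":-1},{"x":0,"y":0,"z":0,"ax":0,"ay":0,"az":0,"gripper":-1}]'
python3 - <<'E'
from h import *
tf()
T=robot.capture("top")[:,:,::-1].copy();cv2.imwrite("pics/top8.png",T)
h=cv2.cvtColor(cv2.resize(T,None,fx=4,fy=4,interpolation=cv2.INTER_CUBIC),cv2.COLOR_BGR2HSV);H,s,V=[h[:,:,i].astype(int) for i in range(3)]
px=lambda p:(np.asarray(p,float)+.5)/4-.5
roi=np.zeros(H.shape,bool);roi[320:740,800:1200]=1
for st,c,m in comps(((H<8)|(H>172))&(s>150)&(V>90)&roi,40): print("red",px(c),st[4]/16,ray("top",px(c),.058)[0])
for st,c,m in comps((H>50)&(H<75)&(s>150)&(V>120)&roi,30): print("mark",px(c),ray("top",px(c),.054)[0])
E
```

```text
time: 22.52
eef_pos: [0.5368, -0.1479, -0.0005]
orientation: [180.0, 0.0, 41.8]
wrist_force: [-1.3, -0.1, -3.0]
gripper_width: 0.244
grasp_force: 79.2
t 22.52 pos [ 5.368e-01 -1.479e-01 -5.000e-04] rpy [1.7995e+02 4.0000e-02 4.1840e+01] tool F [-1.1 -0.8  3. ] tool T [ 0.11 -0.04 -0.01] w 0.244 pivot [ 0.6437 -0.0522]
time: 23.18
eef_pos: [0.4951, -0.1843, -0.0006]
orientation: [-180.0, 0.0, 41.8]
wrist_force: [-0.2, -0.1, -3.3]
gripper_width: 0.237
grasp_force: 79.2
t 23.18 pos [ 0.4951 -0.1843 -0.0006] rpy [-1.7997e+02  3.0000e-02  4.1800e+01] tool F [-0.2 -0.   3.3] tool T [-0.02  0.04  0.04] w 0.237 pivot [ 0.6021 -0.0887]
red [259.3164001  136.75072103] 119.1875 [0.70356442 0.00173214 0.058     ]
red [277.73106061 158.03625541] 14.4375 [ 0.63563776 -0.05428856  0.058     ]
mark [275.47348485  98.55075758] [ 0.82479425 -0.05084486  0.054     ]
mark [220.14864865 140.08445946] [0.69638208 0.12458343 0.054     ]
```

The bar is off and the lever and rail stayed put. Next I lift, turn by +32.1° of tool yaw and carry it back over the rest.

```bash

python3 -m pendant '[{"x":0,"y":0,"z":-1,"ax":0,"ay":0,"az":0,"gripper":-1},{"x":0,"y":0,"z":-2,"ax":0,"ay":0,"az":0,"gripper":-1},{"x":0,"y":0,"z":-2.5,"ax":0,"ay":0,"az":2.1,"gripper":-1},{"x":0,"y":0,"z":-2,"ax":0,"ay":0,"az":6,"gripper":-1},{"x":0,"y":0,"z":-1.5,"ax":0,"ay":0,"az":6,"gripper":-1},{"x":0,"y":0,"z":-1,"ax":0,"ay":0,"az":6,"gripper":-1},{"x":0,"y":0,"z":0,"ax":0,"ay":0,"az":6,"gripper":-1},{"x":0,"y":0,"z":0,"ax":0,"ay":0,"az":6,"gripper":-1}]'
python3 -m pendant '[{"x":0.4,"y":-1.7,"z":0,"ax":0,"ay":0,"az":0,"gripper":-1},{"x":0.7,"y":-3,"z":0,"ax":0,"ay":0,"az":0,"gripper":-1},{"x":0.7,"y":-3,"z":0,"ax":0,"ay":0,"az":0,"gripper":-1},{"x":0.7,"y":-3,"z":0,"ax":0,"ay":0,"az":0,"gripper":-1},{"x":0.7,"y":-3,"z":0,"ax":0,"ay":0,"az":0,"gripper":-1},{"x":0.7,"y":-3,"z":0,"ax":0,"ay":0,"az":0,"gripper":-1},{"x":0.7,"y":-3,"z":0,"ax":0,"ay":0,"az":0,"gripper":-1},{"x":0.7,"y":-3,"z":0,"ax":0,"ay":0,"az":0,"gripper":-1}]'
python3 -m pendant '[{"x":0.7,"y":-3,"z":0,"ax":0,"ay":0,"az":0,"gripper":-1},{"x":0.7,"y":-3,"z":0,"ax":0,"ay":0,"az":0,"gripper":-1},{"x":0.7,"y":-3,"z":0,"ax":0,"ay":0,"az":0,"gripper":-1},{"x":0.7,"y":-3,"z":0,"ax":0,"ay":0,"az":0,"gripper":-1},{"x":0.7,"y":-3,"z":0,"ax":0,"ay":0,"az":0,"gripper":-1},{"x":0.7,"y":-3,"z":0,"ax":0,"ay":0,"az":0,"gripper":-1},{"x":0.7,"y":-3,"z":0,"ax":0,"ay":0,"az":0,"gripper":-1},{"x":0.7,"y":-3,"z":0,"ax":0,"ay":0,"az":0,"gripper":-1}]'
python3 -c "from h import *;go(.5269,.3531,.0,9.7)"
```

```text
time: 23.9
eef_pos: [0.4977, -0.1833, 0.1014]
orientation: [179.9, -0.2, 9.5]
wrist_force: [-0.6, 1.2, -3.5]
gripper_width: 0.24
grasp_force: 79.4
time: 24.57
eef_pos: [0.5103, 0.0514, 0.1003]
orientation: [180.0, -0.1, 9.8]
wrist_force: [0.4, 0.0, -3.9]
gripper_width: 0.241
grasp_force: 79.4
time: 25.23
eef_pos: [0.5242, 0.2977, 0.1002]
orientation: [-180.0, -0.1, 9.9]
wrist_force: [0.9, 0.6, -4.0]
gripper_width: 0.245
grasp_force: 79.4
t 25.23 pos [0.5242 0.2977 0.1002] rpy [-1.7999e+02 -5.0000e-02  9.8600e+00] F [ 0.9  0.6 -4. ] T [-0.   -0.04 -0.01] w 0.245 g 79.4
shift cm [ 1.2  -5.41 10.02] turn deg [-0.01 -0.05  0.16]
```

```bash

python3 -m pendant '[{"x":0.6,"y":-2.5,"z":0,"ax":0,"ay":0,"az":0.1,"gripper":-1},{"x":0.4,"y":-1.8,"z":0,"ax":0,"ay":0,"az":0,"gripper":-1},{"x":0.2,"y":-1,"z":1,"ax":0,"ay":0,"az":0,"gripper":-1},{"x":0,"y":0,"z":2,"ax":0,"ay":0,"az":0,"gripper":-1},{"x":0,"y":0,"z":1.5,"ax":0,"ay":0,"az":0,"gripper":-1},{"x":0,"y":0,"z":0.5,"ax":0,"ay":0,"az":0,"gripper":-1},{"x":0,"y":0,"z":0,"ax":0,"ay":0,"az":0,"gripper":-1},{"x":0,"y":0,"z":0,"ax":0,"ay":0,"az":0,"gripper":-1}]'
python3 -c "from h import *;go(.5269,.3531,.0,9.7)"
```

```text
time: 25.9
eef_pos: [0.5273, 0.3494, 0.0494]
orientation: [180.0, 0.0, 9.7]
wrist_force: [0.6, 0.6, -2.7]
gripper_width: 0.245
grasp_force: 79.3
t 25.9 pos [0.5273 0.3494 0.0494] rpy [1.7998e+02 1.0000e-02 9.6900e+00] F [ 0.6  0.6 -2.7] T [ 0.01 -0.07  0.01] w 0.245 g 79.3
shift cm [ 0.02 -0.38  4.94] turn deg [ 0.02  0.01 -0.01]
```

```bash

python3 -m pendant '[{"x":0,"y":-0.38,"z":0,"ax":0,"ay":0,"az":0,"gripper":-1},{"x":0,"y":0,"z":0.5,"ax":0,"ay":0,"az":0,"gripper":-1},{"x":0,"y":0,"z":1,"ax":0,"ay":0,"az":0,"gripper":-1},{"x":0,"y":0,"z":1,"ax":0,"ay":0,"az":0,"gripper":-1},{"x":0,"y":0,"z":1,"ax":0,"ay":0,"az":0,"gripper":-1},{"x":0,"y":0,"z":0.8,"ax":0,"ay":0,"az":0,"gripper":-1},{"x":0,"y":0,"z":0.3,"ax":0,"ay":0,"az":0,"gripper":-1},{"x":0,"y":0,"z":0,"ax":0,"ay":0,"az":0,"gripper":-1}]'
python3 -c "from h import *;go(.5269,.3531,.0,9.7)"
```

```text
time: 26.57
eef_pos: [0.5256, 0.3528, 0.0017]
orientation: [179.9, 0.2, 9.7]
wrist_force: [-0.3, -1.2, -3.5]
gripper_width: 0.242
grasp_force: 79.3
t 26.57 pos [0.5256 0.3528 0.0017] rpy [1.7994e+02 1.7000e-01 9.7000e+00] F [-0.3 -1.2 -3.5] T [ 0.01 -0.02 -0.  ] w 0.242 g 79.3
shift cm [ 0.13 -0.01  0.17] turn deg [ 0.06  0.17 -0.  ]
```

```bash

python3 -m pendant '[{"x":0.05,"y":0,"z":0.1,"ax":0,"ay":0,"az":0,"gripper":-1},{"x":0,"y":0,"z":0.1,"ax":0,"ay":0,"az":0,"gripper":-1},{"x":0,"y":0,"z":0.05,"ax":0,"ay":0,"az":0,"gripper":-1},{"x":0,"y":0,"z":0,"ax":0,"ay":0,"az":0,"gripper":-1}]'
python3 -c "from h import *;go(.5269,.3531,.0,9.7)"
```

```text
time: 26.9
eef_pos: [0.5273, 0.3536, 0.0012]
orientation: [-180.0, -0.0, 9.7]
wrist_force: [0.4, 0.1, -3.6]
gripper_width: 0.239
grasp_force: 79.3
t 26.9 pos [0.5273 0.3536 0.0012] rpy [-1.7999e+02 -4.0000e-02  9.7000e+00] F [ 0.4  0.1 -3.6] T [-0.01 -0.03  0.02] w 0.239 g 79.3
shift cm [-0.05  0.04  0.12] turn deg [-0.01 -0.04 -0.  ]
```

```bash

python3 -m pendant '[{"x":0,"y":0,"z":0.1,"ax":0,"ay":0,"az":0,"gripper":-1},{"x":0,"y":0,"z":0.05,"ax":0,"ay":0,"az":0,"gripper":-1},{"x":0,"y":0,"z":0,"ax":0,"ay":0,"az":0,"gripper":-1}]'
python3 -m pendant '[{"x":0,"y":0,"z":0.1,"ax":0,"ay":0,"az":0,"gripper":-1},{"x":0,"y":0,"z":0,"ax":0,"ay":0,"az":0,"gripper":-1}]'
python3 -c "from h import *;go(.5269,.3531,.0,9.7)"
```

```text
time: 27.15
eef_pos: [0.527, 0.3535, -0.0006]
orientation: [180.0, -0.0, 9.7]
wrist_force: [-0.7, 0.5, -3.4]
gripper_width: 0.242
grasp_force: 79.3
time: 27.32
eef_pos: [0.5272, 0.3535, -0.0009]
orientation: [-180.0, -0.0, 9.7]
wrist_force: [-1.6, 0.2, 1.0]
gripper_width: 0.244
grasp_force: 80.2
t 27.32 pos [ 0.5272  0.3535 -0.0009] rpy [-1.8e+02 -2.0e-02  9.7e+00] F [-1.6  0.2  1. ] T [-0.09  0.19 -0.06] w 0.244 g 80.2
shift cm [-0.03  0.04 -0.09] turn deg [-0.   -0.02  0.  ]
```

Seated: the weight is off the wrist. Release and lift.

```bash

python3 -m pendant '[{"x":0,"y":0,"z":0,"ax":0,"ay":0,"az":0,"gripper":-0.3},{"x":0,"y":0,"z":0,"ax":0,"ay":0,"az":0,"gripper":0},{"x":0,"y":0,"z":0,"ax":0,"ay":0,"az":0,"gripper":0.4},{"x":0,"y":0,"z":0,"ax":0,"ay":0,"az":0,"gripper":0.8},{"x":0,"y":0,"z":0,"ax":0,"ay":0,"az":0,"gripper":1},{"x":0,"y":0,"z":0,"ax":0,"ay":0,"az":0,"gripper":1},{"x":0,"y":0,"z":0,"ax":0,"ay":0,"az":0,"gripper":1}]'
python3 -m pendant '[{"x":0,"y":0,"z":-0.5,"ax":0,"ay":0,"az":0,"gripper":1},{"x":0,"y":0,"z":-1.5,"ax":0,"ay":0,"az":0,"gripper":1},{"x":0,"y":0,"z":-3,"ax":0,"ay":0,"az":0,"gripper":1},{"x":0,"y":0,"z":-4,"ax":0,"ay":0,"az":0,"gripper":1},{"x":0,"y":0,"z":-4,"ax":0,"ay":0,"az":0,"gripper":1},{"x":-2,"y":2,"z":-3,"ax":0,"ay":0,"az":0,"gripper":1},{"x":-3,"y":2.5,"z":0,"ax":0,"ay":0,"az":0,"gripper":1},{"x":-3,"y":2.5,"z":0,"ax":0,"ay":0,"az":0,"gripper":1}]'
python3 -m pendant '[{"x":-3,"y":2.5,"z":0,"ax":0,"ay":0,"az":0,"gripper":1},{"x":-3,"y":2.5,"z":0,"ax":0,"ay":0,"az":0,"gripper":1},{"x":-3,"y":2.5,"z":0,"ax":0,"ay":0,"az":0,"gripper":1},{"x":-2,"y":2,"z":0,"ax":0,"ay":0,"az":0,"gripper":1},{"x":-1,"y":1,"z":0,"ax":0,"ay":0,"az":0,"gripper":1},{"x":0,"y":0,"z":0,"ax":0,"ay":0,"az":0,"gripper":1},{"x":0,"y":0,"z":0,"ax":0,"ay":0,"az":0,"gripper":1}]'
python3 - <<'E'
from h import *
T=robot.capture("top")[:,:,::-1].copy();S=robot.capture("side")[:,:,::-1].copy();cv2.imwrite("pics/top9.png",T);cv2.imwrite("pics/side9.png",S)
for f in("top0","top9"):
    im=cv2.imread(f"pics/{f}.png");h=cv2.cvtColor(cv2.resize(im,None,fx=4,fy=4,interpolation=cv2.INTER_CUBIC),cv2.COLOR_BGR2HSV);H,s,V=[h[:,:,i].astype(int) for i in range(3)]
    px=lambda p:(np.asarray(p,float)+.5)/4-.5
    for nm,m,r in(("orange",(H>4)&(H<25)&(s>150)&(V>110),(150,240,120,185)),("steel",(s<45)&(V>120),(150,240,120,185)),("red",((H<8)|(H>172))&(s>150)&(V>90),(80,185,200,300)),("mark",(H>50)&(H<75)&(s>150)&(V>120),(80,185,200,300))):
        z=np.zeros(H.shape,bool);z[r[0]*4:r[1]*4,r[2]*4:r[3]*4]=1
        for st,c,q in comps(m&z,60): print(f,nm,st[4]//16,px(c).round(2),ray("top",px(c),.057)[0].round(4))
o=np.zeros((420,800,3),np.uint8);o[:,:480]=cv2.resize(T[80:250,90:290],(480,408)).repeat(1,0)[:420] if 0 else cv2.resize(T[80:240,110:293],(480,420));o[:280,480:]=cv2.resize(S[130:200,170:250],(320,280));cv2.imwrite("pics/g9.png",o)
E
```

```text
time: 27.9
eef_pos: [0.5272, 0.3535, -0.0017]
orientation: [180.0, -0.0, 9.7]
wrist_force: [0.4, -0.4, -0.1]
gripper_width: 0.998
grasp_force: 0.0
time: 28.57
eef_pos: [0.4614, 0.2712, 0.1612]
orientation: [-179.9, -0.4, 9.8]
wrist_force: [-0.1, -1.3, -0.3]
gripper_width: 1.001
grasp_force: 0.0
time: 29.15
eef_pos: [0.3604, 0.1475, 0.1591]
orientation: [-180.0, -0.2, 9.6]
wrist_force: [0.7, 0.2, 0.7]
gripper_width: 1.0
grasp_force: 0.0
top0 orange 374 [149.61 204.31] [0.4987 0.3454 0.057 ]
top0 steel 144 [144.03 173.56] [0.595  0.3633 0.057 ]
top0 red 119 [259.29 136.76] [0.7037 0.0018 0.057 ]
top0 red 13 [265.97 161.2 ] [ 0.6266 -0.0177  0.057 ]
top0 mark 10 [276.17  99.33] [ 0.8214 -0.0529  0.057 ]
top0 mark 8 [220.94 140.86] [0.6933 0.1218 0.057 ]
top9 orange 375 [149.23 204.23] [0.499  0.3466 0.057 ]
top9 steel 143 [143.72 173.4 ] [0.5955 0.3643 0.057 ]
top9 red 119 [259.32 136.76] [0.7038 0.0017 0.057 ]
top9 red 14 [277.72 158.04] [ 0.6358 -0.0543  0.057 ]
top9 mark 10 [275.47  98.55] [ 0.8239 -0.0508  0.057 ]
top9 mark 9 [220.18 140.12] [0.6957 0.1241 0.057 ]
```

View pics/g9.png

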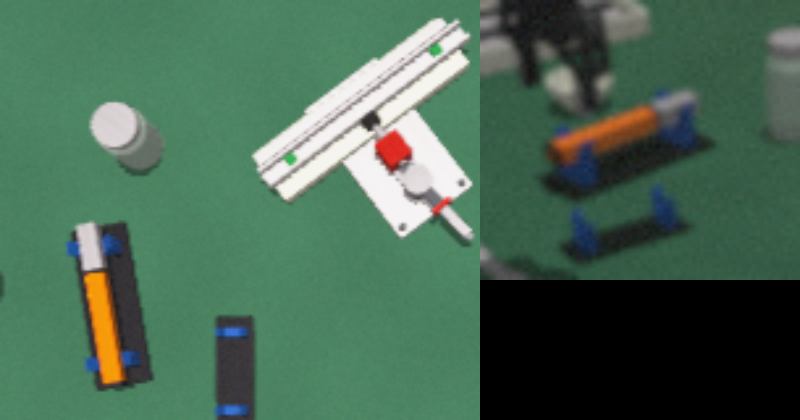

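The bar lies in both cradles within about 1 mm of where it started (top crop about (97,305)). The lever rests at its stop (collar about (443,205)), and the rail has moved about 3.3 mm to the fence. I'm handing in.

```bash
python3 -c "
from cell import robot
print(robot.job_done())"
```

```text
the job is handed in; nothing more can be done
None
```

The job is handed in at about 29 s of the 72 s allowed: the last pictures and force readings showed the lever at its stop, the rail moved about 3.3 mm up to the fence and the bar back in its rest, but no verdict came back.

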